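# Clear up the tea corner: rinse glass and mug, hang the mug, close the caddies

### The arm

A 6-joint arm with a two-finger parallel gripper is mounted at the origin on the work surface. World frame = base frame: x ahead of the robot, y to its left, z up, the work surface at z = 0. Lengths are in m, angles in rad, forces in N, time in s.
With the tool pointing down it reaches from about 0.375 to 0.975 m from the base axis. Payload 3.8 kg.
Tool frame: the origin (TCP) lies at the very end of the fingers, on their centre line; the grasp point (between the pads) lies 19 mm behind it (bot.grip_point_offset is the distance from the TCP to the grasp point, in m); z points along the fingers, x is the direction in which the jaws open and shut, and the axes are right-handed (so a half turn about z gives the same grasp; the last joint's range is limited). The gripper opens to 85 mm and grips with 20 to 120 N. Pads are 22 mm wide; open, the fingers measure 114 mm over their backs; the gripper's body (76 mm by 85 mm) begins 54 mm behind the grasp point. The pads swing forward as they close: fully open they stand 13 mm farther back than shut.
Start: joints at [1.126, 0.264, 1.604, -0, 1.274, -0.037], TCP at [0.268, 0.62, 0.231] pointing down, gripper open.
Joint ranges: [-2.63, 2.63], [-0.94, 2.18], [0.31, 2.57], [-1.31, 4.45], [0, 2.66], [-2.55, 2.55]. Speed limits (rad/s): [2.57, 2.57, 3.14, 3.14, 3.14, 3.14].

### API

Orientations are given as a rotation vector (axis times angle).
In Python, from workcell import bot, read_camera gives the robot as it stands.
- The arm moves only by the tool arm_command, never from a script. Its argument "rows" is a list of rows, each an object with "delta_rot": the turn, a rotation vector about the tool's x, y, z in rad, a list of three; "xyz": the shift along the tool's x, y, z in m, a list of three; "gripper": the finger opening in m, from 0 to 0.0854. A call has 1 to 12 rows; each row shifts and turns the commanded pose from where the row before left it, along the tool's axes as they then stand; what a row does not reach is not made up. A row lasts 1/10 s, in which the tool goes at most 50 mm and 8.59 degrees, less where a joint would pass 70% of its speed; a pose out of reach is approached as far as the arm can. A call is refused whole if a number of a shift passes 0.05 or a number of a turn 0.15, either way. A call with a gripper value outside its range is refused whole. The fingers move at their own pace and stop on an object; "force" is the grip in N (left out, the last holds). Time passes only in rows, so rows that do not move let the fingers close. It gives the time, the measured TCP pose, the force and the opening at its end, in the units of the state.
- bot.read_state(): the state, without advancing time (a new reading comes with each control period).
- read_camera(name): name is "side" or "top"; returns a dict with "pixels" (420x560x3 uint8, red, green, blue), "range_z" (420x560 float32, m along the optical axis (not along the pixel's ray), 0 where there is no reading), "intrinsics" (3x3 intrinsics, pixels), "camera_from_world" (4x4, takes a point from world to camera coordinates). Camera axes: x right, y up, looking along -z (the intrinsics and any distortion apply to the point x, -y, -z); pixel columns grow to the right and rows downward; lengths in m; the calibration is good to about 2 mm. A picture is of the moment at which its call begins.
- bot.finish_job(): hands the job in, once; it reports no verdict.
The state is a dict: "time": time; "q": joint angles; "joint_vel": joint speeds; "joint_torque": joint torques, N m; "tool_pos": TCP position; "tcp_rot": TCP orientation; "wrist_force": force on the tool from outside, world axes, zero at the start; "torque": the same for the moment, N m; "width": opening from 0.0 (shut) to 1.0 (fully open).
Only numpy, scipy, OpenCV 4.12 (cv2) and the standard library are available. Lean on these libraries where they do the work, as an engineer would, in place of code of your own. Each camera call takes 0.05 s, during which the arm holds its last target.

### The job

Clear up the tea corner. Rinse the glass first and then the mug: press each one, bottoms-up as it stands, squarely down onto the sprung star of the cup rinser until the star is fully down, and keep it down for about three seconds. Stand the rinsed glass bottoms-up, wholly on the draining board, without ever tipping it over, and hang the rinsed mug by its handle on the free arm of the mug tree, put its own matching lid fully home on every tea caddy that is out, whenever it suits you (some lids may be spare), and leave the sugar pot and the honey jar standing where they are.

Things in the scene. Friction and masses are not known exactly. Their poses are not given: they have to be found in the camera images.
- glass: Plain straight-sided drinking glass standing bottoms-up: 100 mm tall, 64 mm across at the mouth and 60 mm across at the foot, 3 mm wall, 0.2 kg. Origin: centre of its mouth (the rim, now underneath); z axis points up towards its closed foot.
- mug: White ceramic mug standing bottoms-up: 85 mm tall, 68 mm across outside, 4 mm wall, 0.25 kg, with one D-shaped handle of 9 mm round bar towards its own +y, reaching 70 mm from the mug's axis. Origin: centre of its mouth (the rim, now underneath); z axis points up towards its closed foot.
- mug_loop (a point): Centre of the finger opening of the mug's handle, 47.5 mm from the mug's axis along its +y and 42.5 mm above its rim plane. The opening is 27 mm wide (radially, from the mug's wall to the outer bar) and 38 mm high; one passes through it along the mug's x axis.
- tray: Low dark wooden tray, fixed, 140 x 280 mm with a rim 14 mm high and a floor 6 mm above the table, on which the used glass and mug stand bottoms-up at the start. Origin: centre of its underside.
- rinser_star (a point): Centre of the upper face of the cup rinser's sprung star when not pressed; fixed to the rinser, 52 mm above the table. Rinser: fixed low steel drip tray, 150 x 150 mm, rim 38 mm high. The black star has six arms, 90 mm tip to tip, and a middle nozzle 24 mm across rising 7 mm above them. A cup goes over it mouth down, rim on the arms.
- rinser_pad (a joint): How far the rinser's star is pressed down: 0 = up, 0.010 m = fully down (on its stop). It is sprung: it begins to move at about 3.5 N and takes about 10 N when fully down, and comes up again when let go.
- drain_board: Fixed grey ribbed draining board, 150 x 150 mm, 10 mm high, empty at the start. Origin: centre of its underside; x and y axes along its edges.
- mug_tree: Fixed wooden mug tree: round base 150 mm across, upright post 20 mm thick and 227 mm high, and three arms of 10 mm rod that slope up and outwards. Two arms already carry mugs, which are part of the stand; the third, along the tree's own -x axis, is free. Origin: centre of the underside of its base.
- tree_root (a point): Where the axis of the free arm meets the post's axis, 175 mm above the table.
- tree_tip (a point): End of the free arm (a small ball 13 mm across): 115 mm out from the post's axis and 31 mm higher than tree_root. The arm is straight, 10 mm thick.
- caddy_large: Large round tea caddy of plain metal without its outer lid, 0.25 kg: body 68 mm across and 74 mm high to its shoulder, then a neck 59 mm across (bevelled to 55 mm at the top) and 17 mm high, closed by its inner lid. Origin: centre of its underside, z up. Gives None when it is not out today.
- caddy_small: Small round tea caddy of plain metal without its outer lid, 0.25 kg: body 50 mm across and 50 mm high to its shoulder, then a neck 41 mm across (bevelled to 37 mm at the top) and 17 mm high, closed by its inner lid. Origin: centre of its underside, z up. Gives None when it is not out today.
- caddy_square: Square tea caddy of plain metal without its outer lid, 0.25 kg: body 60 x 60 mm and 66 mm high to its shoulder, then a square neck 51 x 51 mm (stepped in to 48 mm at the top) and 17 mm high, closed by its inner lid. Origin: centre of its underside, z up, x and y along its sides. Gives None when it is not out today.
- lid_large: Outer lid of the large round caddy: a round metal cap 68 mm across and 26 mm high, 2 mm wall, 22 mm deep inside, 0.05 kg, lying open side down. It goes over the neck until its rim rests on the caddy's shoulder. Origin: centre of its open rim (underneath); z axis points up to its closed top.
- lid_small: Outer lid of the small round caddy: a round metal cap 50 mm across and 26 mm high, 2 mm wall, 22 mm deep inside, 0.05 kg, lying open side down. Origin: centre of its open rim (underneath); z axis points up to its closed top.
- lid_square: Outer lid of the square caddy: a square metal cap 60 x 60 mm and 26 mm high, 2 mm wall, 21 mm deep inside, 0.05 kg, lying open side down. Origin: centre of its open rim (underneath); z axis points up to its closed top; x and y along its sides. Any of the four quarter turns fits.
- sugar_pot: White closed sugar pot, 50 mm across, 62 mm high, standing among the caddies and lids; a bystander, to be left standing. Origin: centre of its underside.
- honey_jar: White-capped jar 56 mm across and 75 mm high behind the caddies; a bystander, to be left standing. Origin: centre of its underside.
Not all that is in view belongs to the job. Leave any blue or brown look-alike of the mug alone. Leave any purple look-alike of the lid_square alone.

How it is judged:
By the outcome, as a careful person would: the job done as asked, in the order asked, and still so for the second after the job is handed in, with the robot touching nothing.
Of caddy_large, caddy_small, caddy_square only 2 to 3 are there at a start; the rules pass over those that are not, and their reading is None.
At some moment in a run one of lid_large, lid_small, lid_square, caddy_large, caddy_square may be knocked a few centimetres aside while the robot is not near it.
It also fails if it takes over 200 s, if anything falls off the work surface, if the arm or the gripper's body presses on something with over 40 N, if the wrist force passes 120 N, or if a joint passes its speed limit or range.

## Working session

There is one attempt and no reset: what is moved stays moved. The work goes in short steps, Python scripts to look and compute and a tool call to move; the robot and the scene stay as the last step left them, time stands still between calls to the robot, and variables do not carry over. Pictures are saved under pics/ and viewed, and the job is handed in when it is done.

Besides the shell and the picture viewer there is one more tool, called after "Call:" as name(argument=value, ...) on one line, values as JSON. arm_command: Moves the arm, as the interface text tells. Its arguments: {"type":"object","properties":{"rows":{"type":"array","items":{"type":"object","properties":{"delta_rot":{"type":"array","items":{"type":"number"}},"xyz":{"type":"array","items":{"type":"number"}},"gripper":{"type":"number"}}}},"force":{"type":"number"}},"required":["rows"]}

```bash
ls; mkdir -p pics; cat > h.py <<'E'
import numpy as np, cv2
from workcell import bot, read_camera
def shot(n,f):
    c=read_camera(n); cv2.imwrite(f'pics/{f}.png',c['pixels'][:,:,::-1]); np.savez(f'pics/{f}.npz',**c); return c
def load(f): return dict(np.load(f'pics/{f}.npz'))
def cloud(c):
    K=c['intrinsics'];z=c['range_z'];h,w=z.shape
    u,v=np.meshgrid(np.arange(w),np.arange(h))
    x=(u-K[0,2])/K[0,0]*z;y=(v-K[1,2])/K[1,1]*z
    P=np.stack([x,-y,-z,np.ones_like(z)],-1)
    W=P@np.linalg.inv(c['camera_from_world']).T
    W=W[...,:3].copy();W[z==0]=np.nan;return W
def ray(c,u,v,zp):
    K=c['intrinsics'];T=np.linalg.inv(c['camera_from_world'])
    d=T[:3,:3]@np.array([(u-K[0,2])/K[0,0],-(v-K[1,2])/K[1,1],-1]);o=T[:3,3]
    return o+d*(zp-o[2])/d[2]
def proj(c,p):
    q=c['camera_from_world']@np.append(p,1);K=c['intrinsics']
    return K[0,0]*q[0]/-q[2]+K[0,2],K[1,1]*-q[1]/-q[2]+K[1,2]
E
python3 - <<'E'
from h import *
print(bot.read_state())
for n in('top','side'):
    c=shot(n,n+'0');print(c['intrinsics'],np.linalg.inv(c['camera_from_world']),(c['range_z']>0).mean(),[k for k in c])
E
```

```text
pics
{'time': 0.0, 'q': array([ 1.12608241e+00,  2.64735648e-01,  1.60538442e+00, -3.73200610e-05,
        1.27369650e+00, -3.69098351e-02]), 'joint_vel': array([-4.13902097e-05, -2.00827833e-04,  6.15824353e-04, -8.11501348e-04,
        4.92771457e-04, -1.01274367e-03]), 'joint_torque': array([ 1.25899274e-03, -5.15115452e+01, -3.67313290e+01,  2.93119165e-04,
        1.26072703e-02, -9.83839527e-06]), 'tool_pos': array([0.26740397, 0.61897352, 0.2299682 ]), 'tcp_rot': array([ 2.62424726,  1.72496162, -0.00295784]), 'wrist_force': array([-0.1259141 ,  0.0598896 , -0.41188356]), 'torque': array([0.06592766, 0.00540853, 0.02772888]), 'width': 1.004033125305456}
[[459.42459817   0.         281.99318526]
 [  0.         459.42459817 212.61792553]
 [  0.           0.           1.        ]] [[ 0.01020527  0.99402273 -0.10869525  0.35288941]
 [-0.99993558  0.01068484  0.00383056  0.03913443]
 [ 0.00496905  0.10864916  0.99406774  1.26210679]
 [ 0.          0.          0.          1.        ]] 0.9959566326530612 ['pixels', 'range_z', 'intrinsics', 'camera_from_world']
[[422.45714708   0.         297.46440071]
 [  0.         422.45714708 216.50264908]
 [  0.           0.           1.        ]] [[ 0.77101987  0.49466576 -0.40104132 -0.01148153]
 [-0.63665119  0.58465525 -0.5028454  -0.60574842]
 [-0.01426949  0.64302723  0.76571036  1.09783997]
 [ 0.          0.          0.          1.        ]] 0.995969387755102 ['pixels', 'range_z', 'intrinsics', 'camera_from_world']
```

View pics/top0.png

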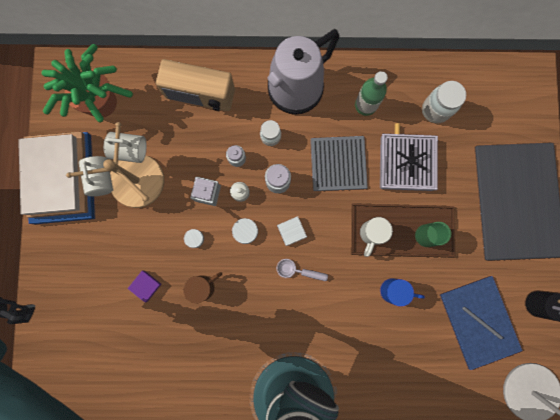

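View pics/side0.png

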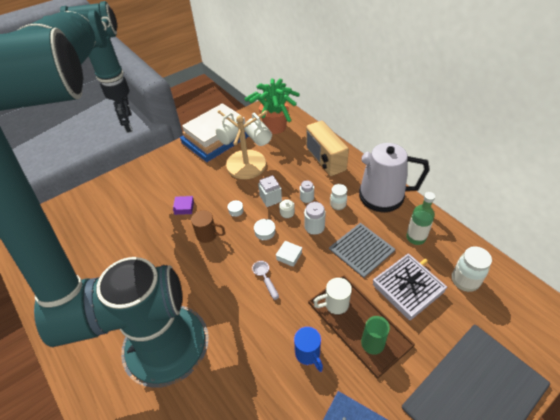

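```bash
python3 - <<'E'
from h import *
c=load('top0');im=c['pixels'][:,:,::-1]
a=cv2.resize(im[110:260,60:310],None,fx=3.2,fy=3.2,interpolation=cv2.INTER_CUBIC);cv2.imwrite('pics/t0a.png',a)
a=cv2.resize(im[110:310,300:480],None,fx=3,fy=3,interpolation=cv2.INTER_CUBIC);cv2.imwrite('pics/t0b.png',a)
c=load('side0');im=c['pixels'][:,:,::-1]
a=cv2.resize(im[90:280,160:360],None,fx=3,fy=3,interpolation=cv2.INTER_CUBIC);cv2.imwrite('pics/s0a.png',a)
W=cloud(load('top0'))
for n,(u,v) in dict(cl=(277,173),cs=(235,152),csq=(204,186),ls=(193,237),ll=(244,229),lsq=(291,229),sug=(240,187),hon=(270,127),mug=(378,228),glass=(438,230),star=(409,161),board=(339,163),tray=(400,250),base=(150,195),table=(320,290)).items(): print(n,W[v,u].round(4))
W=cloud(load('side0'))
for n,(u,v) in dict(cl=(315,208),cs=(307,186),csq=(269,184),mug=(340,287),glass=(377,325)).items(): print(n,W[v,u].round(4))
E
```

```text
cl [0.5835 0.0486 0.0936]
cs [0.6438 0.1608 0.068 ]
csq [0.5487 0.2373 0.0855]
ls [0.4192 0.2718 0.032 ]
ll [0.4423 0.1361 0.0292]
lsq [0.444  0.0096 0.0237]
sug [0.553  0.1473 0.0499]
hon [0.711  0.0687 0.0746]
mug [ 0.4439 -0.2111  0.0921]
glass [ 0.4395 -0.3601  0.1049]
star [ 0.6262 -0.3026  0.0614]
board [ 0.6304 -0.1227  0.0084]
tray [ 0.391  -0.2882  0.0086]
base [0.5343 0.397  0.0123]
table [ 0.2808 -0.0708  0.0024]
cl [0.5778 0.0436 0.0957]
cs [0.64   0.1555 0.0656]
csq [0.5381 0.2328 0.0825]
mug [nan nan nan]
glass [ 0.4342 -0.3582  0.1053]
```

View pics/t0a.png

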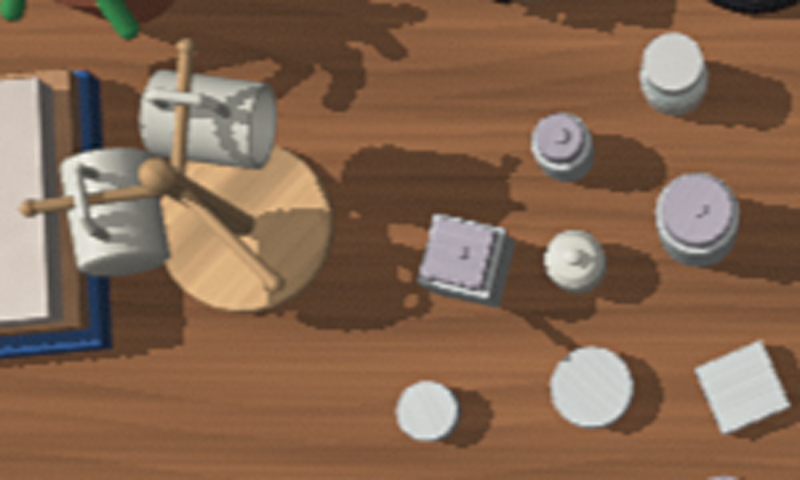

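View pics/t0b.png

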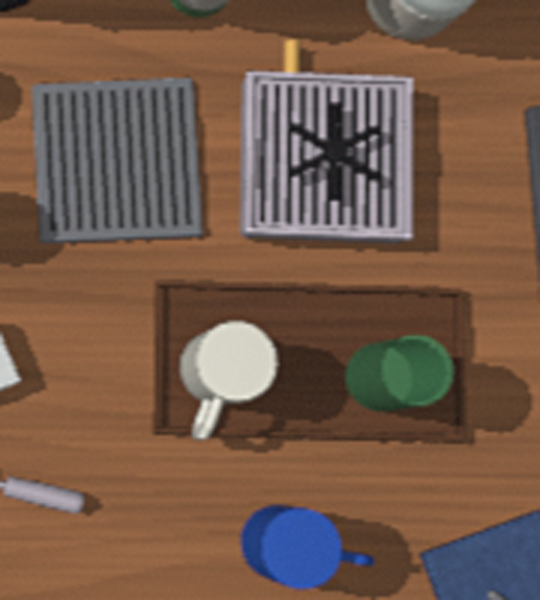

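View pics/s0a.png

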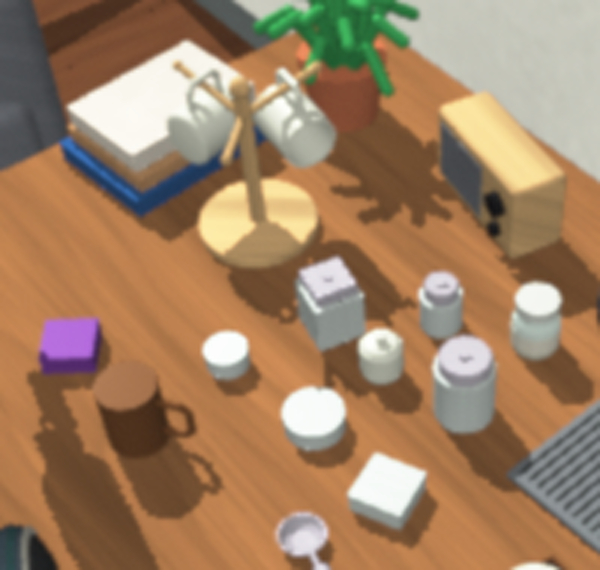

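```bash
cat >> h.py <<'E'
from scipy.spatial.transform import Rotation as R
def topfit(c,xy,h,rad=0.05,tol=0.006,W=None):
    """pixels near xy whose depth height is about h; contour -> rays onto plane h"""
    W=cloud(c) if W is None else W
    m=(np.abs(W[...,2]-h)<tol)&(np.hypot(W[...,0]-xy[0],W[...,1]-xy[1])<rad)
    m=cv2.morphologyEx(m.astype(np.uint8),cv2.MORPH_OPEN,np.ones((2,2)))
    cs,_=cv2.findContours(m,cv2.RETR_EXTERNAL,cv2.CHAIN_APPROX_NONE)
    k=max(cs,key=cv2.contourArea)[:,0]
    p=np.array([ray(c,u,v,h)[:2] for u,v in k],np.float32)
    (ctr,r)=cv2.minEnclosingCircle(p*1000); e=cv2.fitEllipse(p*1000); q=cv2.minAreaRect(p*1000)
    return dict(n=int(m.sum()),circ=(np.round(ctr,1),round(r,1)),ell=np.round(e[0],1),ax=np.round(e[1],1),rect=(np.round(q[0],1),np.round(q[1],1),round(q[2],1)))
OBJ=dict(cl=((.585,.049),.091),cs=((.645,.16),.067),csq=((.545,.236),.083),ls=((.417,.273),.026),ll=((.443,.135),.026),lsq=((.444,.01),.026),sug=((.55,.148),.045),hon=((.711,.069),.075),mug=((.444,-.212),.091),glass=((.44,-.36),.106))
def pose():
    s=bot.read_state();r=R.from_rotvec(s['tcp_rot']);return s,s['tool_pos'],r
E
python3 - <<'E'
from h import *
for f in('top0','side0'):
    c=load(f);W=cloud(c);print(f)
    for n,(xy,h) in OBJ.items():
        try: print(n,topfit(c,xy,h,W=W))
        except Exception as e: print(n,e)
s,p,r=pose();print(p,r.as_matrix().round(3))
E
```

```text
top0
cl {'n': 388, 'circ': (array([575.2,  45.7]), 29.2), 'ell': array([575.4,  46. ]), 'ax': array([55.7, 56.8]), 'rect': (array([574.9,  45.9]), array([55.1, 56.9]), 0.6)}
cs {'n': 177, 'circ': (array([640.3, 160.7]), 20.2), 'ell': array([640.4, 160.9]), 'ax': array([37.7, 38.3]), 'rect': (array([641.3, 160.8]), array([38. , 37.1]), 1.1)}
csq {'n': 371, 'circ': (array([538.7, 238.7]), 34.7), 'ell': array([539.3, 238.9]), 'ax': array([54.7, 58.2]), 'rect': (array([539.5, 238.6]), array([50.6, 50.7]), 77.6)}
ls {'n': 254, 'circ': (array([414.5, 270.8]), 25.0), 'ell': array([414.2, 271.2]), 'ax': array([45.7, 47.6]), 'rect': (array([414.2, 271.4]), array([48.5, 45.7]), 1.7)}
ll {'n': 484, 'circ': (array([436.4, 133.7]), 33.6), 'ell': array([436.7, 133.9]), 'ax': array([64.4, 65.6]), 'rect': (array([437.2, 133.5]), array([64.8, 64.7]), 0.9)}
lsq {'n': 488, 'circ': (array([437.2,   6.9]), 40.5), 'ell': array([437.6,   6.9]), 'ax': array([67.2, 68.3]), 'rect': (array([437.3,   7.2]), array([59.8, 60.2]), 24.3)}
sug {'n': 130, 'circ': (array([541.6, 148. ]), 24.6), 'ell': array([542.1, 14
[... 1747 characters left out ...]
.5]), 'rect': (array([541. , 139.1]), array([44.5, 43.4]), 50.8)}
hon {'n': 141, 'circ': (array([704.3,  60.6]), 26.6), 'ell': array([704.1,  60.9]), 'ax': array([48. , 49.9]), 'rect': (array([704.5,  61.8]), array([50.9, 46.6]), 47.4)}
mug {'n': 439, 'circ': (array([ 438.3, -217.6]), 34.6), 'ell': array([ 438.2, -217.2]), 'ax': array([65.4, 66.7]), 'rect': (array([ 437.9, -216.6]), array([65. , 65.9]), 49.9)}
glass {'n': 430, 'circ': (array([ 430.3, -364.5]), 31.0), 'ell': array([ 430.9, -365.2]), 'ax': array([57.6, 59.3]), 'rect': (array([ 431.2, -366. ]), array([60. , 57.2]), 44.4)}
[0.26740668 0.61905512 0.23007815] [[ 0.397  0.918 -0.001]
 [ 0.918 -0.397 -0.002]
 [-0.002 -0.    -1.   ]]
```

Call:
arm_command(rows=[{"xyz":[0,0,-0.035],"delta_rot":[0,0,0],"gripper":0.085},{"xyz":[0,0,-0.035],"delta_rot":[0,0,0],"gripper":0.085},{"xyz":[-0.031,0.026,0],"delta_rot":[0,0,0],"gripper":0.085},{"xyz":[-0.031,0.026,0],"delta_rot":[0,0,0],"gripper":0.085},{"xyz":[-0.031,0.026,0],"delta_rot":[0,0,0],"gripper":0.085},{"xyz":[-0.031,0.026,0],"delta_rot":[0,0,0],"gripper":0.085},{"xyz":[-0.031,0.026,0],"delta_rot":[0,0,0],"gripper":0.085},{"xyz":[-0.031,0.026,0],"delta_rot":[0,0,0],"gripper":0.085},{"xyz":[-0.031,0.026,0],"delta_rot":[0,0,0],"gripper":0.085},{"xyz":[-0.031,0.026,0],"delta_rot":[0,0,0],"gripper":0.085},{"xyz":[-0.031,0.026,0],"delta_rot":[0,0,0],"gripper":0.085},{"xyz":[-0.031,0.026,0],"delta_rot":[0,0,0],"gripper":0.085}])

```text
time: 1.3
tool_pos: [0.3833, 0.2303, 0.3009]
tcp_rot: [2.625, 1.726, -0.001]
wrist_force: [0.7, -0.4, -0.2]
width: 0.997
```

Call:
arm_command(rows=[{"xyz":[-0.031,0.026,0],"delta_rot":[0,0,0.1],"gripper":0.085},{"xyz":[-0.03,0.028,0],"delta_rot":[0,0,0],"gripper":0.085},{"xyz":[0,0,0],"delta_rot":[0,0,0.15],"gripper":0.085},{"xyz":[0,0,0],"delta_rot":[0,0,0.15],"gripper":0.085},{"xyz":[0,0,0],"delta_rot":[0,0,0.15],"gripper":0.085},{"xyz":[0,0,0],"delta_rot":[0,0,0.15],"gripper":0.085},{"xyz":[0,0,0],"delta_rot":[0,0,0.15],"gripper":0.085},{"xyz":[0,0,0],"delta_rot":[0,0,0.15],"gripper":0.085},{"xyz":[0,0,0],"delta_rot":[0,0,0.15],"gripper":0.085},{"xyz":[0,0,0],"delta_rot":[0,0,0.15],"gripper":0.085},{"xyz":[0,0,0],"delta_rot":[0,0,0.15],"gripper":0.085},{"xyz":[0,0,0],"delta_rot":[0,0,0.15],"gripper":0.085}])

```text
time: 2.5
tool_pos: [0.4045, 0.1533, 0.3008]
tcp_rot: [3.064, -0.69, -0.001]
wrist_force: [0.2, -0.7, 0.2]
width: 0.995
```

```bash
cat >> h.py <<'E'
def to(x,y,z,yaw=None,quiet=False):
    """print tool-frame delta to a world target, and turn about tool z for wanted yaw of tool x (deg, mod 180)"""
    s,p,r=pose();M=r.as_matrix()
    y0=np.degrees(np.arctan2(M[1,0],M[0,0]))
    az=np.degrees(np.arctan2(p[1],p[0]))
    d=M.T@(np.array([x,y,z])-p)
    print('t',round(s['time'],2),'p',p.round(4),'yaw',round(y0,2),'q6',s['q'][5].round(2),'w',round(s['width']*.0854,4),'F',s['wrist_force'].round(1),'tilt',M[2].round(3))
    print('delta tool',d.round(4),'len',np.linalg.norm(d).round(3))
    if yaw is not None:
        e=(yaw-y0+90)%180-90
        print('turn tz (rad)',round(-np.radians(e),3),' alt',round(-np.radians(e-np.sign(e)*180),3))
E
python3 -c "
from h import *
to(.43,-.363,.2,90)"
```

```text
t 2.5 p [0.4045 0.1533 0.3008] yaw -25.39 q6 0.75 w 0.085 F [ 0.2 -0.7  0.2] tilt [-0.001  0.001 -1.   ]
delta tool [0.2445 0.4554 0.1009] len 0.527
turn tz (rad) 1.128  alt -2.014
```

Call:
arm_command(rows=[{"xyz":[0.02,0.038,0.008],"delta_rot":[0,0,0],"gripper":0.085},{"xyz":[0.02,0.038,0.008],"delta_rot":[0,0,0],"gripper":0.085},{"xyz":[0.02,0.038,0.008],"delta_rot":[0,0,0],"gripper":0.085},{"xyz":[0.02,0.038,0.008],"delta_rot":[0,0,0],"gripper":0.085},{"xyz":[0.02,0.038,0.008],"delta_rot":[0,0,0],"gripper":0.085},{"xyz":[0.02,0.038,0.008],"delta_rot":[0,0,0],"gripper":0.085},{"xyz":[0.02,0.038,0.008],"delta_rot":[0,0,0],"gripper":0.085},{"xyz":[0.02,0.038,0.008],"delta_rot":[0,0,0],"gripper":0.085},{"xyz":[0.02,0.038,0.008],"delta_rot":[0,0,0],"gripper":0.085},{"xyz":[0.02,0.038,0.008],"delta_rot":[0,0,0],"gripper":0.085},{"xyz":[0.02,0.038,0.008],"delta_rot":[0,0,0],"gripper":0.085},{"xyz":[0.02,0.038,0.008],"delta_rot":[0,0,0],"gripper":0.085}])

```text
time: 3.7
tool_pos: [0.4288, -0.3629, 0.2044]
tcp_rot: [-3.066, 0.682, 0.001]
wrist_force: [0.1, 0.7, 1.0]
width: 0.992
```

Call:
arm_command(rows=[{"xyz":[0,0,0],"delta_rot":[0,0,0.14],"gripper":0.085},{"xyz":[0,0,0],"delta_rot":[0,0,0.14],"gripper":0.085},{"xyz":[0,0,0],"delta_rot":[0,0,0.14],"gripper":0.085},{"xyz":[0,0,0],"delta_rot":[0,0,0.14],"gripper":0.085},{"xyz":[0,0,0],"delta_rot":[0,0,0.14],"gripper":0.085},{"xyz":[0,0,0],"delta_rot":[0,0,0.14],"gripper":0.085},{"xyz":[0,0,0],"delta_rot":[0,0,0.14],"gripper":0.085},{"xyz":[0,0,0],"delta_rot":[0,0,0.14],"gripper":0.085},{"xyz":[0,0,0],"delta_rot":[0,0,0],"gripper":0.085}])

```text
time: 4.6
tool_pos: [0.429, -0.3611, 0.2047]
tcp_rot: [2.236, -2.206, -0.002]
wrist_force: [-0.0, -0.5, -0.2]
width: 0.999
```

```bash
python3 -c "
from h import *
to(.43,-.363,.052,90)
shot('side','s1');shot('top','t1')"
```

```text
t 4.6 p [ 0.429  -0.3611  0.2047] yaw -89.23 q6 0.81 w 0.0853 F [-0.  -0.5 -0.2] tilt [-0.001  0.001 -1.   ]
delta tool [ 0.0021 -0.001   0.1527] len 0.153
turn tz (rad) 0.013  alt -3.128
```

View pics/s1.png

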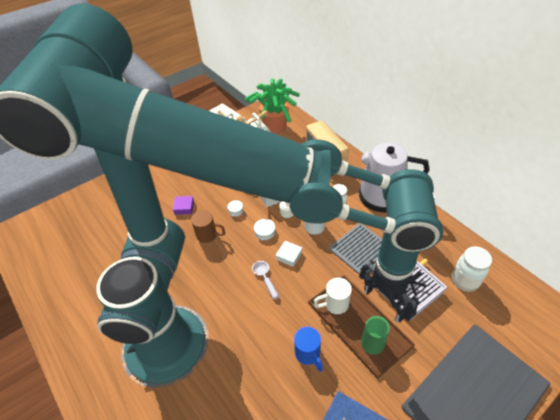

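Call:
arm_command(rows=[{"xyz":[0.001,0,0.038],"delta_rot":[0,0,0],"gripper":0.085},{"xyz":[0,0,0.038],"delta_rot":[0,0,0],"gripper":0.085},{"xyz":[0,0,0.038],"delta_rot":[0,0,0],"gripper":0.085},{"xyz":[0,0,0.025],"delta_rot":[0,0,0],"gripper":0.085},{"xyz":[0,0,0.013],"delta_rot":[0,0,0],"gripper":0.085},{"xyz":[0,0,0],"delta_rot":[0,0,0],"gripper":0.085}])

```text
time: 5.3
tool_pos: [0.428, -0.3611, 0.0512]
tcp_rot: [2.238, -2.204, -0.007]
wrist_force: [-0.3, -0.9, -0.0]
width: 0.995
```

```bash
python3 -c "
from h import *
to(.43,-.363,.052,90)
c=shot('side','s2')
im=c['pixels'][:,:,::-1][220:400,290:470];cv2.imwrite('pics/s2c.png',cv2.resize(im,None,fx=3,fy=3))"
```

```text
t 5.3 p [ 0.428  -0.3611  0.0512] yaw -89.13 q6 0.81 w 0.0849 F [-0.3 -0.9 -0. ] tilt [-0.003  0.003 -1.   ]
delta tool [ 0.0019 -0.002  -0.0009] len 0.003
turn tz (rad) 0.015  alt -3.126
```

View pics/s2c.png

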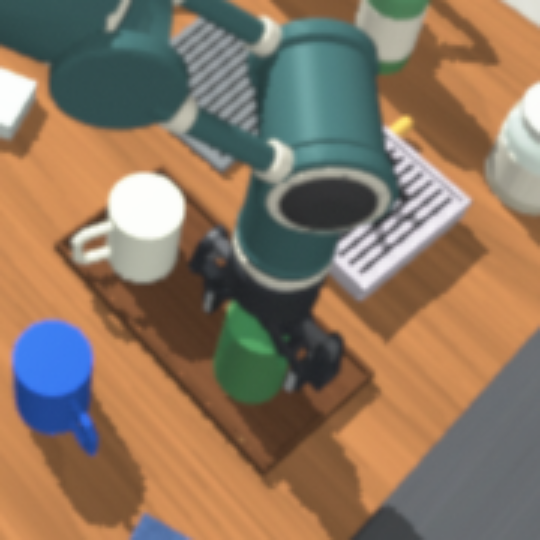

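Call:
arm_command(rows=[{"xyz":[0,0,0],"delta_rot":[0,0,0],"gripper":0.066},{"xyz":[0,0,0],"delta_rot":[0,0,0],"gripper":0.06},{"xyz":[0,0,0],"delta_rot":[0,0,0],"gripper":0.05},{"xyz":[0,0,0],"delta_rot":[0,0,0],"gripper":0.05},{"xyz":[0,0,0],"delta_rot":[0,0,0],"gripper":0.05},{"xyz":[0,0,0],"delta_rot":[0,0,0],"gripper":0.05}], force=40)

```text
time: 5.95
tool_pos: [0.4309, -0.3637, 0.0559]
tcp_rot: [-2.237, 2.206, -0.007]
wrist_force: [-0.4, 0.4, 6.6]
width: 0.717
```

```bash
python3 -c "
from h import *
to(.43,-.363,.2,90)
for n in('side','top'):
  c=shot(n,n+'3')
  try: print(n,topfit(c,(.43,-.363),.106))
  except Exception as e: print(e)
# star centre from original images: dark pixels near star
for f in('top0','side0'):
  c=load(f);W=cloud(c);im=c['pixels'].astype(int)
  m=(im.max(2)<45)&(np.hypot(W[...,0]-.618,W[...,1]+.30)<.06)&(W[...,2]>.035)
  v,u=np.nonzero(m);p=np.array([ray(c,a,b,.052)[:2] for a,b in zip(u,v)],np.float32)*1000
  print(f,len(u),p.mean(0),cv2.minEnclosingCircle(p),cv2.minAreaRect(p))
  # rinser box outline: points above .03
  m=((abs(W[...,2]-.038)<.008)&(np.hypot(W[...,0]-.618,W[...,1]+.30)<.11)).astype(np.uint8)
  cs,_=cv2.findContours(m,cv2.RETR_EXTERNAL,cv2.CHAIN_APPROX_NONE);k=max(cs,key=cv2.contourArea)[:,0]
  p=np.array([ray(c,a,b,.038)[:2] for a,b in k],np.float32)*1000
  print(cv2.minAreaRect(p))
  m=((abs(W[...,2]-.010)<.006)&(im.max(2)<140)&(np.hypot(W[...,0]-.62,W[...,1]+.123)<.11)&(im.max(2)-im.min(2)<25)).astype(np.uint8)
  m=cv2.morphologyEx(m,cv2.MORPH_CLOSE,np.ones((5,5)))
  m=cv2.morphologyEx(m,cv2.MORPH_OPEN,np.ones((5,5)))
  cs,_=cv2.findContours(m,cv2.RETR_EXTERNAL,cv2.CHAIN_APPROX_NONE);k=max(cs,key=cv2.contourArea)[:,0]
  p=np.array([ray(c,a,b,.010)[:2] for a,b in k],np.float32)*1000
  print('board',cv2.minAreaRect(p))
"
```

```text
t 5.95 p [ 0.4309 -0.3637  0.0559] yaw -89.2 q6 0.81 w 0.0612 F [-0.4  0.4  6.6] tilt [ 0.003 -0.003 -1.   ]
delta tool [-0.0003  0.0004 -0.1442] len 0.144
turn tz (rad) 0.014  alt -3.128
side {'n': 204, 'circ': (array([ 420.2, -367.6]), 27.5), 'ell': array([ 416.4, -366. ]), 'ax': array([27.5, 52.3]), 'rect': (array([ 416.1, -365.6]), array([52.4, 30.4]), 69.3)}
top {'n': 57, 'circ': (array([ 406.5, -351.3]), 11.1), 'ell': array([ 407.2, -353.3]), 'ax': array([10. , 22.2]), 'rect': (array([ 406.5, -351.4]), array([10.1, 20.2]), 0.6)}
top0 212 [ 629.8204  -310.83942] ((629.8140258789062, -309.418701171875), 44.65782928466797) ((630.4130859375, -309.08868408203125), (73.68619537353516, 89.30583190917969), 28.852216720581055)
((630.6271362304688, -306.962158203125), (151.4421844482422, 151.83595275878906), 88.4953842163086)
board ((630.4277954101562, -120.14983367919922), (149.7547149658203, 149.42904663085938), 3.105677366256714)
side0 92 [ 630.13654 -315.45145] ((628.781005859375, -314.5926208496094), 40.24640655517578) ((623.5552978515625, -319.37298583984375), (66.63180541992188, 68.23322296142578), 55.14470672607422)
((629.0497436523438, -311.5161437988281), (150.67745971679688, 153.04653930664062), 88.40491485595703)
board ((627.0676879882812, -123.04701232910156), (146.58949279785156, 150.50186157226562), 3.4129393100738525)
```

Call:
arm_command(rows=[{"xyz":[0,0,-0.03],"delta_rot":[0,0,0],"gripper":0.05},{"xyz":[0,0,-0.04],"delta_rot":[0,0,0],"gripper":0.05},{"xyz":[0,0,-0.04],"delta_rot":[0,0,0],"gripper":0.05},{"xyz":[-0.008,-0.03,0],"delta_rot":[0,0,0],"gripper":0.05},{"xyz":[-0.008,-0.03,0],"delta_rot":[0,0,0],"gripper":0.05},{"xyz":[-0.008,-0.03,0],"delta_rot":[0,0,0],"gripper":0.05},{"xyz":[-0.008,-0.03,0],"delta_rot":[0,0,0],"gripper":0.05},{"xyz":[-0.008,-0.03,0],"delta_rot":[0,0,0],"gripper":0.05},{"xyz":[-0.008,-0.03,0],"delta_rot":[0,0,0],"gripper":0.05},{"xyz":[-0.006,-0.02,0],"delta_rot":[0,0,0],"gripper":0.05},{"xyz":[0,0,0],"delta_rot":[0,0,0],"gripper":0.05}])

```text
time: 7.15
tool_pos: [0.6311, -0.3044, 0.1633]
tcp_rot: [-2.239, 2.202, -0.002]
wrist_force: [-1.1, 0.1, -2.1]
width: 0.717
```

```bash
python3 -c "
from h import *
to(.631,-.310,.11,90)
for n in('side',):
  c=shot(n,n+'4')
im=c['pixels'][:,:,::-1][150:330,320:500];cv2.imwrite('pics/s4c.png',cv2.resize(im,None,fx=3,fy=3))
hsv=cv2.cvtColor(c['pixels'],cv2.COLOR_RGB2HSV);W=cloud(c)
m=(hsv[...,0]>50)&(hsv[...,0]<80)&(hsv[...,1]>120)&(abs(W[...,1]+.31)<.06)&(abs(W[...,0]-.63)<.06)
print(m.sum(),np.nanmin(W[m],0),np.nanmax(W[m],0))
"
```

```text
t 7.15 p [ 0.6311 -0.3044  0.1633] yaw -89.07 q6 1.07 w 0.0613 F [-1.1  0.1 -2.1] tilt [ 0.    -0.002 -1.   ]
delta tool [0.0056 0.0003 0.0533] len 0.054
turn tz (rad) 0.016  alt -3.125
266 [ 0.59979625 -0.33315227  0.1257282 ] [ 0.63924245 -0.27731516  0.21863618]
```

View pics/s4c.png

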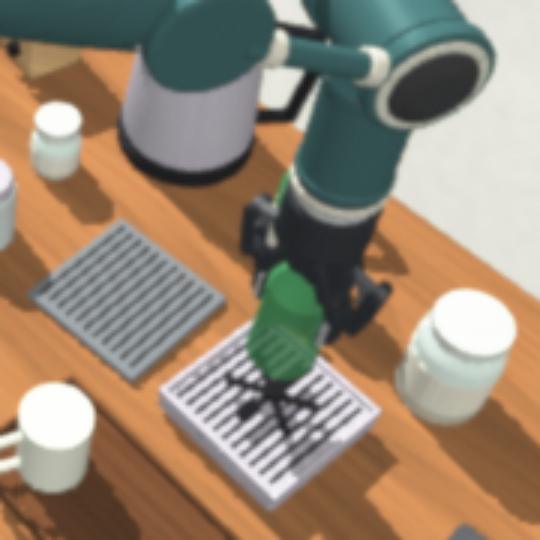

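Call:
arm_command(rows=[{"xyz":[0.006,0,0.02],"delta_rot":[0,0,0],"gripper":0.05},{"xyz":[0,0,0.02],"delta_rot":[0,0,0],"gripper":0.05},{"xyz":[0,0,0.01],"delta_rot":[0,0,0],"gripper":0.05},{"xyz":[0,0,0.005],"delta_rot":[0,0,0],"gripper":0.05},{"xyz":[0,0,0.005],"delta_rot":[0,0,0],"gripper":0.05},{"xyz":[0,0,0],"delta_rot":[0,0,0],"gripper":0.05}])

```text
time: 7.8
tool_pos: [0.6284, -0.3117, 0.1033]
tcp_rot: [2.236, -2.206, -0.0]
wrist_force: [0.2, -0.4, -1.9]
width: 0.718
```

Call:
arm_command(rows=[{"xyz":[0,0,0.005],"delta_rot":[0,0,0],"gripper":0.05},{"xyz":[0,0,0],"delta_rot":[0,0,0],"gripper":0.05}])

```text
time: 8.0
tool_pos: [0.6296, -0.3122, 0.0995]
tcp_rot: [-2.236, 2.206, -0.004]
wrist_force: [0.0, -0.3, 2.6]
width: 0.718
```

Call:
arm_command(rows=[{"xyz":[0,0,0.004],"delta_rot":[0,0,0],"gripper":0.05},{"xyz":[0,0,0],"delta_rot":[0,0,0],"gripper":0.05}])

```text
time: 8.2
tool_pos: [0.6297, -0.3122, 0.0955]
tcp_rot: [-2.236, 2.206, -0.004]
wrist_force: [-1.1, -0.3, 5.6]
width: 0.718
```

Call:
arm_command(rows=[{"xyz":[0,0,0.004],"delta_rot":[0,0,0],"gripper":0.05},{"xyz":[0,0,0],"delta_rot":[0,0,0],"gripper":0.05}])

```text
time: 8.4
tool_pos: [0.6297, -0.3122, 0.0921]
tcp_rot: [-2.236, 2.206, -0.004]
wrist_force: [-1.5, -0.8, 7.3]
width: 0.715
```

Call:
arm_command(rows=[{"xyz":[0,0,0.004],"delta_rot":[0,0,0],"gripper":0.05},{"xyz":[0,0,0],"delta_rot":[0,0,0],"gripper":0.05}])

```text
time: 8.6
tool_pos: [0.6302, -0.3123, 0.0917]
tcp_rot: [-2.236, 2.205, -0.005]
wrist_force: [-6.1, 3.1, 20.9]
width: 0.717
```

Call:
arm_command(rows=[{"xyz":[0,0,0.003],"delta_rot":[0,0,0],"gripper":0.05},{"xyz":[0,0,0],"delta_rot":[0,0,0],"gripper":0.05}])

```text
time: 8.8
tool_pos: [0.6306, -0.3123, 0.0915]
tcp_rot: [-2.236, 2.205, -0.007]
wrist_force: [-10.8, 5.1, 30.2]
width: 0.719
```

Call:
arm_command(rows=[{"xyz":[0,0,-0.002],"delta_rot":[0,0,0],"gripper":0.05},{"xyz":[0,0,0],"delta_rot":[0,0,0],"gripper":0.05},{"xyz":[0,0,0],"delta_rot":[0,0,0],"gripper":0.05},{"xyz":[0,0,0],"delta_rot":[0,0,0],"gripper":0.05},{"xyz":[0,0,0],"delta_rot":[0,0,0],"gripper":0.05},{"xyz":[0,0,0],"delta_rot":[0,0,0],"gripper":0.05},{"xyz":[0,0,0],"delta_rot":[0,0,0],"gripper":0.05},{"xyz":[0,0,0],"delta_rot":[0,0,0],"gripper":0.05},{"xyz":[0,0,0],"delta_rot":[0,0,0],"gripper":0.05},{"xyz":[0,0,0],"delta_rot":[0,0,0],"gripper":0.05},{"xyz":[0,0,0],"delta_rot":[0,0,0],"gripper":0.05},{"xyz":[0,0,0],"delta_rot":[0,0,0],"gripper":0.05}])

```text
time: 10.0
tool_pos: [0.6303, -0.3123, 0.0916]
tcp_rot: [-2.236, 2.205, -0.006]
wrist_force: [-7.9, 3.8, 23.4]
width: 0.719
```

Call:
arm_command(rows=[{"xyz":[0,0,0],"delta_rot":[0,0,0],"gripper":0.05},{"xyz":[0,0,0],"delta_rot":[0,0,0],"gripper":0.05},{"xyz":[0,0,0],"delta_rot":[0,0,0],"gripper":0.05},{"xyz":[0,0,0],"delta_rot":[0,0,0],"gripper":0.05},{"xyz":[0,0,0],"delta_rot":[0,0,0],"gripper":0.05},{"xyz":[0,0,0],"delta_rot":[0,0,0],"gripper":0.05},{"xyz":[0,0,0],"delta_rot":[0,0,0],"gripper":0.05},{"xyz":[0,0,0],"delta_rot":[0,0,0],"gripper":0.05},{"xyz":[0,0,0],"delta_rot":[0,0,0],"gripper":0.05},{"xyz":[0,0,0],"delta_rot":[0,0,0],"gripper":0.05},{"xyz":[0,0,0],"delta_rot":[0,0,0],"gripper":0.05},{"xyz":[0,0,0],"delta_rot":[0,0,0],"gripper":0.05}])

```text
time: 11.2
tool_pos: [0.6303, -0.3123, 0.0916]
tcp_rot: [-2.236, 2.205, -0.006]
wrist_force: [-8.5, 3.5, 24.2]
width: 0.718
```

Call:
arm_command(rows=[{"xyz":[0,0,0],"delta_rot":[0,0,0],"gripper":0.05},{"xyz":[0,0,0],"delta_rot":[0,0,0],"gripper":0.05},{"xyz":[0,0,0],"delta_rot":[0,0,0],"gripper":0.05},{"xyz":[0,0,0],"delta_rot":[0,0,0],"gripper":0.05},{"xyz":[0,0,0],"delta_rot":[0,0,0],"gripper":0.05},{"xyz":[0,0,0],"delta_rot":[0,0,0],"gripper":0.05}])

```text
time: 11.8
tool_pos: [0.6303, -0.3123, 0.0916]
tcp_rot: [-2.236, 2.205, -0.006]
wrist_force: [-8.2, 3.3, 23.4]
width: 0.72
```

```bash
python3 -c "
from h import *
to(.629,-.1216,.12,90)
c=shot('side','side5')
im=c['pixels'][:,:,::-1][150:330,320:500];cv2.imwrite('pics/s5c.png',cv2.resize(im,None,fx=3,fy=3))
"
```

```text
t 11.8 p [ 0.6303 -0.3123  0.0916] yaw -89.21 q6 1.06 w 0.0615 F [-8.2  3.3 23.4] tilt [ 0.002 -0.004 -1.   ]
delta tool [-0.1906 -0.0015 -0.0288] len 0.193
turn tz (rad) 0.014  alt -3.128
```

View pics/s5c.png

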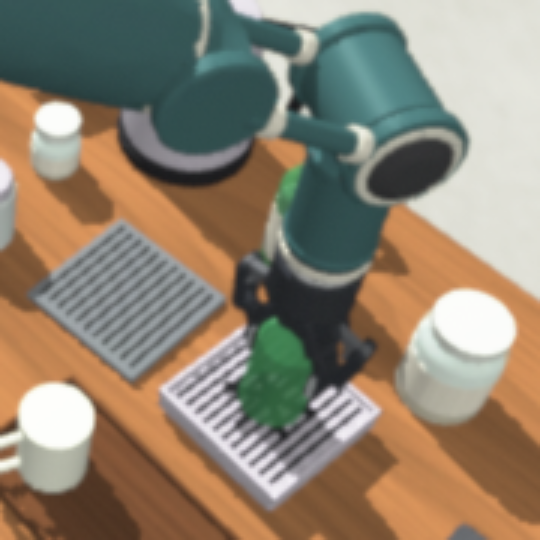

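Call:
arm_command(rows=[{"xyz":[0,0,-0.01],"delta_rot":[0,0,0],"gripper":0.05},{"xyz":[0,0,-0.02],"delta_rot":[0,0,0],"gripper":0.05},{"xyz":[0,0,-0.03],"delta_rot":[0,0,0],"gripper":0.05},{"xyz":[-0.02,0,0],"delta_rot":[0,0,0],"gripper":0.05},{"xyz":[-0.034,0,0],"delta_rot":[0,0,0],"gripper":0.05},{"xyz":[-0.034,0,0],"delta_rot":[0,0,0],"gripper":0.05},{"xyz":[-0.034,0,0],"delta_rot":[0,0,0],"gripper":0.05},{"xyz":[-0.034,0,0],"delta_rot":[0,0,0],"gripper":0.05},{"xyz":[-0.034,0,0],"delta_rot":[0,0,0],"gripper":0.05},{"xyz":[0,0,0],"delta_rot":[0,0,0],"gripper":0.05}])

```text
time: 12.85
tool_pos: [0.6243, -0.1159, 0.1429]
tcp_rot: [2.241, -2.201, -0.008]
wrist_force: [-0.5, -0.5, -3.2]
width: 0.714
```

Call:
arm_command(rows=[{"xyz":[0,0,0.03],"delta_rot":[0,0,0],"gripper":0.05},{"xyz":[0,0,0.03],"delta_rot":[0,0,0],"gripper":0.05},{"xyz":[0,0,0.01],"delta_rot":[0,0,0],"gripper":0.05},{"xyz":[0,0,0.006],"delta_rot":[0,0,0],"gripper":0.05},{"xyz":[0,0,0],"delta_rot":[0,0,0],"gripper":0.05}])

```text
time: 13.35
tool_pos: [0.6254, -0.1215, 0.0683]
tcp_rot: [2.236, -2.206, -0.002]
wrist_force: [0.0, -0.8, -2.1]
width: 0.718
```

Call:
arm_command(rows=[{"xyz":[0,0,0.004],"delta_rot":[0,0,0],"gripper":0.05},{"xyz":[0,0,0.003],"delta_rot":[0,0,0],"gripper":0.05},{"xyz":[0,0,0.001],"delta_rot":[0,0,0],"gripper":0.05},{"xyz":[0,0,0],"delta_rot":[0,0,0],"gripper":0.05}])

```text
time: 13.75
tool_pos: [0.6263, -0.1218, 0.0617]
tcp_rot: [-2.236, 2.206, -0.001]
wrist_force: [-0.0, -0.3, -1.7]
width: 0.719
```

Call:
arm_command(rows=[{"xyz":[0,0,0.002],"delta_rot":[0,0,0],"gripper":0.05},{"xyz":[0,0,0.001],"delta_rot":[0,0,0],"gripper":0.05},{"xyz":[0,0,0],"delta_rot":[0,0,0],"gripper":0.05}])

```text
time: 14.05
tool_pos: [0.6267, -0.1218, 0.0599]
tcp_rot: [-2.236, 2.206, -0.002]
wrist_force: [-3.6, 0.9, 5.8]
width: 0.718
```

Call:
arm_command(rows=[{"xyz":[0,0,-0.001],"delta_rot":[0,0,0],"gripper":0.063},{"xyz":[0,0,0],"delta_rot":[0,0,0],"gripper":0.068},{"xyz":[0,0,0],"delta_rot":[0,0,0],"gripper":0.075},{"xyz":[0,0,0],"delta_rot":[0,0,0],"gripper":0.085},{"xyz":[0,0,0],"delta_rot":[0,0,0],"gripper":0.085},{"xyz":[0,0,-0.01],"delta_rot":[0,0,0],"gripper":0.085},{"xyz":[0,0,-0.03],"delta_rot":[0,0,0],"gripper":0.085},{"xyz":[0,0,-0.05],"delta_rot":[0,0,0],"gripper":0.085},{"xyz":[0,0,-0.05],"delta_rot":[0,0,0],"gripper":0.085},{"xyz":[0,0,0],"delta_rot":[0,0,0],"gripper":0.085}])

```text
time: 15.05
tool_pos: [0.6318, -0.123, 0.2103]
tcp_rot: [-2.23, 2.2, -0.023]
wrist_force: [1.2, 0.1, 1.2]
width: 0.993
```

```bash
python3 -c "
from h import *
to(.4375,-.215,.2,90)
c=shot('side','side6')
cv2.imwrite('pics/s6c.png',cv2.resize(c['pixels'][:,:,::-1][150:350,260:460],None,fx=3,fy=3))
shot('top','top6')
for f in('top6','side6'):
  try: print(f,'glass',topfit(load(f),(.627,-.122),.110))
  except Exception as e: print(e)
# mug handle dir from start images: white pixels lower than top, beyond body
for f in('top0','side0'):
  c=load(f);W=cloud(c);im=c['pixels'].astype(int)
  r=np.hypot(W[...,0]-.4375,W[...,1]+.215)
  m=(im.min(2)>110)&(r>.045)&(r<.08)&(W[...,2]>.03)&(W[...,2]<.09)
  p=W[m][:,:2]-[.4375,-.215]
  print(f,m.sum(),np.nanmean(W[m],0),np.degrees(np.arctan2(*np.nanmean(p,0)[::-1])))
"
```

```text
t 15.05 p [ 0.6318 -0.123   0.2103] yaw -89.21 q6 1.33 w 0.0848 F [1.2 0.1 1.2] tilt [ 0.004 -0.017 -1.   ]
delta tool [0.0893 0.1957 0.0074] len 0.215
turn tz (rad) 0.014  alt -3.128
top6 glass {'n': 96, 'circ': (array([ 632.5, -140.6]), 19.1), 'ell': array([ 630.6, -139.7]), 'ax': array([23.5, 35.5]), 'rect': (array([ 633. , -139.2]), array([23., 34.]), 89.6)}
side6 glass {'n': 266, 'circ': (array([ 625.1, -126.4]), 31.3), 'ell': array([ 625.9, -127.1]), 'ax': array([57.7, 59.7]), 'rect': (array([ 626.3, -127.2]), array([61. , 57.7]), 31.2)}
top0 43 [ 0.38494143 -0.18935143  0.06483698] 153.98763627169907
side0 46 [ 0.38175223 -0.19257913  0.06231164] 158.09079001072934
```

View pics/s6c.png

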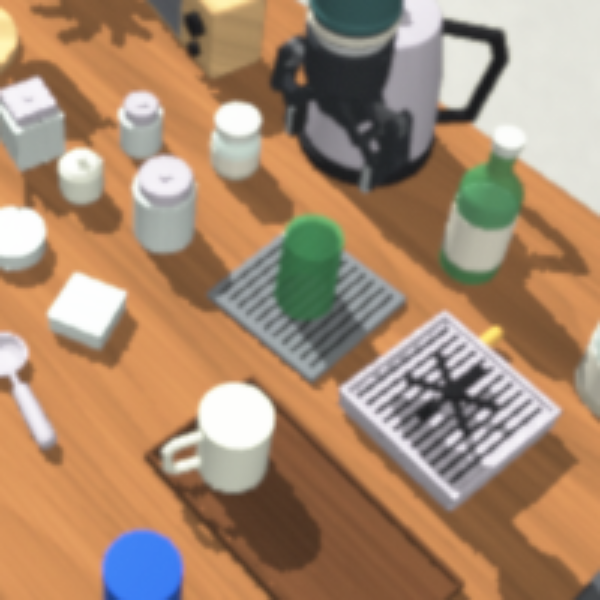

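```bash
python3 -c "
from h import *
c=load('top0')
print('tip',ray(c,144.7,198.5,.206),'posttop',ray(c,109,164.5,.227))
c2=load('side0')
cv2.imwrite('pics/tree_s.png',cv2.resize(c2['pixels'][:,:,::-1][95:195,200:300],None,fx=6,fy=6,interpolation=cv2.INTER_CUBIC))
cv2.imwrite('pics/tree_t.png',cv2.resize(c['pixels'][:,:,::-1][115:215,70:170],None,fx=6,fy=6,interpolation=cv2.INTER_CUBIC))
for f in('top0','side0'):
  c=load(f);W=cloud(c);im=c['pixels'].astype(int)
  m=(abs(W[...,2]-.012)<.012)&(np.hypot(W[...,0]-.55,W[...,1]-.4)<.12)&(im[...,0]>150)&(im[...,0]-im[...,2]>40)
  print(m.sum())
"
```

```text
tip [0.49785079 0.35346685 0.206     ] posttop [0.57257922 0.43213315 0.227     ]
1309
1075
```

View pics/tree_s.png

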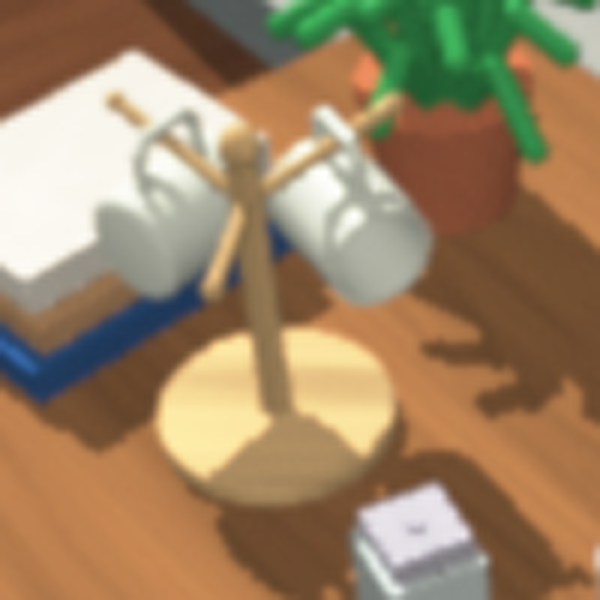

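View pics/tree_t.png

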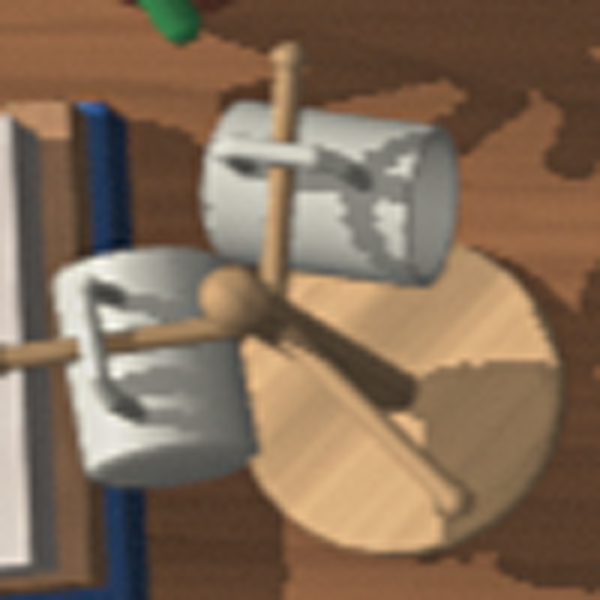

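```bash
python3 -c "
from h import *
a,b=load('top0'),load('side0')
print('tip',ray(a,145.8,197.5,.206),ray(b,235.5,143.7,.206))
print('post',ray(a,108.3,165,.227),ray(b,240,119.7,.227))
for c in(a,b):
  W=cloud(c);im=c['pixels'].astype(int)
  hsv=cv2.cvtColor(c['pixels'],cv2.COLOR_RGB2HSV)
  m=((W[...,2]>.007)&(W[...,2]<.025)&(np.hypot(W[...,0]-.545,W[...,1]-.4)<.12)&(hsv[...,0]<30)).astype(np.uint8)
  m=cv2.morphologyEx(m,cv2.MORPH_OPEN,np.ones((5,5)))
  cs,_=cv2.findContours(m,cv2.RETR_EXTERNAL,cv2.CHAIN_APPROX_NONE);k=max(cs,key=cv2.contourArea)[:,0]
  p=np.array([ray(c,u,v,.013)[:2] for u,v in k],np.float32)*1000
  print(cv2.minEnclosingCircle(p),m.sum(),np.nanmedian(W[m>0],0))
"
```

```text
tip [0.50021663 0.35102136 0.206     ] [0.49836937 0.34644602 0.206     ]
post [0.57139759 0.43367227 0.227     ] [0.56704796 0.41623857 0.227     ]
((575.7081298828125, 434.48431396484375), 73.72049713134766) 1666 [0.56728457 0.42479609 0.01627312]
((573.6790161132812, 433.9474792480469), 77.0998306274414) 798 [0.56794712 0.42579846 0.01497037]
```

Call:
arm_command(rows=[{"xyz":[0.018,0.039,0],"delta_rot":[0,0,0],"gripper":0.085},{"xyz":[0.018,0.039,0],"delta_rot":[0,0,0],"gripper":0.085},{"xyz":[0.018,0.039,0],"delta_rot":[0,0,0],"gripper":0.085},{"xyz":[0.018,0.039,0],"delta_rot":[0,0,0],"gripper":0.085},{"xyz":[0.018,0.039,0],"delta_rot":[0,0,0],"gripper":0.085},{"xyz":[0,0,0],"delta_rot":[0,0,-0.15],"gripper":0.085},{"xyz":[0,0,0],"delta_rot":[0,0,-0.15],"gripper":0.085},{"xyz":[0,0,0],"delta_rot":[0,0,-0.15],"gripper":0.085},{"xyz":[0,0,0],"delta_rot":[0,0,-0.15],"gripper":0.085},{"xyz":[0,0,0],"delta_rot":[0,0,-0.15],"gripper":0.085},{"xyz":[0,0,0],"delta_rot":[0,0,-0.15],"gripper":0.085},{"xyz":[0,0,0],"delta_rot":[0,0,-0.15],"gripper":0.085}])

```text
time: 16.35
tool_pos: [0.431, -0.2136, 0.1974]
tcp_rot: [-3.043, 0.778, 0.006]
wrist_force: [-0.4, 0.5, 0.6]
width: 0.996
```

Call:
arm_command(rows=[{"xyz":[0,0,0],"delta_rot":[0,0,-0.15],"gripper":0.085},{"xyz":[0,0,0],"delta_rot":[0,0,-0.15],"gripper":0.085},{"xyz":[0,0,0],"delta_rot":[0,0,-0.15],"gripper":0.085},{"xyz":[0,0,0],"delta_rot":[0,0,-0.15],"gripper":0.085},{"xyz":[0,0,0],"delta_rot":[0,0,-0.15],"gripper":0.085},{"xyz":[0,0,0],"delta_rot":[0,0,-0.15],"gripper":0.085},{"xyz":[0,0,0],"delta_rot":[0,0,-0.15],"gripper":0.085},{"xyz":[0,0,0],"delta_rot":[0,0,-0.15],"gripper":0.085},{"xyz":[0,0,0],"delta_rot":[0,0,-0.15],"gripper":0.085},{"xyz":[0,0,0],"delta_rot":[0,0,-0.15],"gripper":0.085},{"xyz":[0,0,0],"delta_rot":[0,0,-0.15],"gripper":0.085}])

```text
time: 17.45
tool_pos: [0.431, -0.2136, 0.1973]
tcp_rot: [-2.634, -1.706, 0.003]
wrist_force: [0.4, -0.1, 0.3]
width: 0.997
```

```bash
python3 -c "
from h import *
to(.437,-.2145,.042,66)
c=shot('side','side7')
c=load('side6');cv2.imwrite('pics/mugc.png',cv2.resize(c['pixels'][:,:,::-1][260:330,300:380],None,fx=7,fy=7,interpolation=cv2.INTER_CUBIC))
"
```

```text
t 17.45 p [ 0.431  -0.2136  0.1973] yaw 65.84 q6 -1.66 w 0.0852 F [ 0.4 -0.1  0.3] tilt [ 0.    -0.004 -1.   ]
delta tool [0.0016 0.0064 0.1553] len 0.155
turn tz (rad) -0.003  alt 3.139
```

View pics/mugc.png

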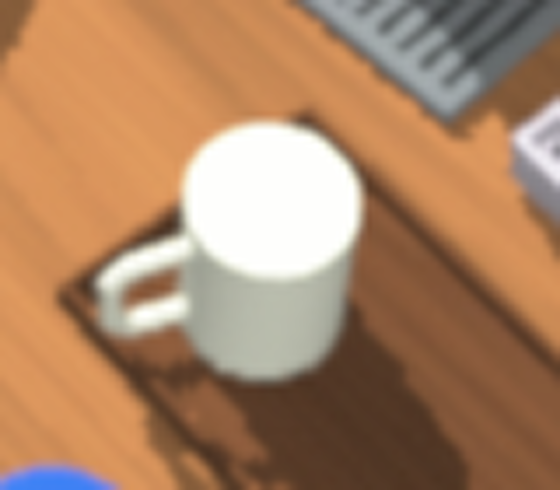

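```bash
python3 -c "
from h import *
a,b=load('top0'),load('side0')
for z in(.05,.06,.068):
  p=ray(a,368,252,z)[:2]-[.4367,-.2132];q=ray(b,315,299.5,z)[:2]-[.4382,-.2172]
  for d in(p,q): print(z,np.hypot(*d),np.degrees(np.arctan2(d[1],d[0])))
"
```

```text
0.05 0.056831858671092986 159.12428345158847
0.05 0.06601860125730845 147.08684778257407
0.06 0.057775852015612514 157.43942062348714
0.06 0.06719735428794169 151.7344380120227
0.068 0.05856596132162516 156.13151549204358
0.068 0.0684479237572602 155.31895655689686
```

Call:
arm_command(rows=[{"xyz":[0.002,0.006,0.04],"delta_rot":[0,0,0],"gripper":0.085},{"xyz":[0,0,0.04],"delta_rot":[0,0,0],"gripper":0.085},{"xyz":[0,0,0.02],"delta_rot":[0,0,0],"gripper":0.085},{"xyz":[0,0,0],"delta_rot":[0,0,0],"gripper":0.085},{"xyz":[0,0,0.02],"delta_rot":[0,0,0],"gripper":0.085},{"xyz":[0,0,0.02],"delta_rot":[0,0,0],"gripper":0.085},{"xyz":[0,0,0.012],"delta_rot":[0,0,0],"gripper":0.085},{"xyz":[0,0,0],"delta_rot":[0,0,0],"gripper":0.085}])

```text
time: 18.3
tool_pos: [0.4374, -0.2143, 0.0461]
tcp_rot: [-2.641, -1.696, 0.002]
wrist_force: [-0.2, -0.0, -0.7]
width: 0.996
```

Call:
arm_command(rows=[{"xyz":[0,0,0],"delta_rot":[0,0,0],"gripper":0.072},{"xyz":[0,0,0],"delta_rot":[0,0,0],"gripper":0.066},{"xyz":[0,0,0],"delta_rot":[0,0,0],"gripper":0.06},{"xyz":[0,0,0],"delta_rot":[0,0,0],"gripper":0.06},{"xyz":[0,0,0],"delta_rot":[0,0,0],"gripper":0.06},{"xyz":[0,0,0],"delta_rot":[0,0,0],"gripper":0.06}])

```text
time: 18.9
tool_pos: [0.4397, -0.2154, 0.0486]
tcp_rot: [2.641, 1.698, 0.002]
wrist_force: [1.4, 2.2, 6.2]
width: 0.784
```

```bash
python3 -c "
from h import *
to(.437,-.2145,.15,66)
c=shot('side','side8')
cv2.imwrite('pics/s8c.png',cv2.resize(c['pixels'][:,:,::-1][200:350,270:450],None,fx=4,fy=4,interpolation=cv2.INTER_CUBIC))
"
```

```text
t 18.9 p [ 0.4397 -0.2154  0.0486] yaw 65.48 q6 -1.65 w 0.067 F [1.4 2.2 6.2] tilt [ 0.     0.002 -1.   ]
delta tool [-0.0003 -0.0026 -0.1014] len 0.101
turn tz (rad) -0.009  alt 3.133
```

View pics/s8c.png

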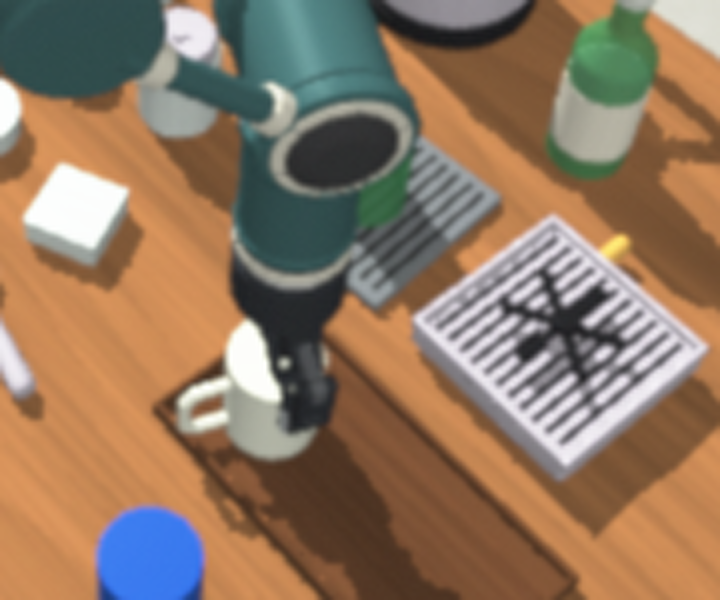

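```bash
python3 -c "
from h import *
to(.632,-.311,.105,65.5)
"
```

```text
t 18.95 p [ 0.4398 -0.2154  0.0486] yaw 65.48 q6 -1.65 w 0.0668 F [0.4 1.8 6.4] tilt [ 0.     0.002 -1.   ]
delta tool [-0.0072  0.2147 -0.0558] len 0.222
turn tz (rad) -0.0  alt 3.141
```

Call:
arm_command(rows=[{"xyz":[0,0,-0.03],"delta_rot":[0,0,0],"gripper":0.06},{"xyz":[0,0,-0.04],"delta_rot":[0,0,0],"gripper":0.06},{"xyz":[0,0,-0.04],"delta_rot":[0,0,0],"gripper":0.06},{"xyz":[-0.001,0.036,0],"delta_rot":[0,0,0],"gripper":0.06},{"xyz":[-0.001,0.036,0],"delta_rot":[0,0,0],"gripper":0.06},{"xyz":[-0.001,0.036,0],"delta_rot":[0,0,0],"gripper":0.06},{"xyz":[-0.001,0.036,0],"delta_rot":[0,0,0],"gripper":0.06},{"xyz":[-0.001,0.036,0],"delta_rot":[0,0,0],"gripper":0.06},{"xyz":[-0.002,0.035,0],"delta_rot":[0,0,0],"gripper":0.06},{"xyz":[0,0,0],"delta_rot":[0,0,0],"gripper":0.06},{"xyz":[0,0,0],"delta_rot":[0,0,0],"gripper":0.06}])

```text
time: 20.05
tool_pos: [0.6307, -0.3104, 0.1554]
tcp_rot: [-2.64, -1.698, 0.003]
wrist_force: [-0.3, -0.1, -2.7]
width: 0.779
```

```bash
python3 -c "
from h import *
to(.632,-.311,.098,65.5)
c=shot('side','side9')
cv2.imwrite('pics/s9c.png',cv2.resize(c['pixels'][:,:,::-1][150:350,300:500],None,fx=3,fy=3,interpolation=cv2.INTER_CUBIC))
"
```

```text
t 20.05 p [ 0.6307 -0.3104  0.1554] yaw 65.49 q6 -1.64 w 0.0666 F [-0.3 -0.1 -2.7] tilt [-0.    -0.003 -1.   ]
delta tool [0.     0.0016 0.0574] len 0.057
turn tz (rad) -0.0  alt 3.141
```

View pics/s9c.png

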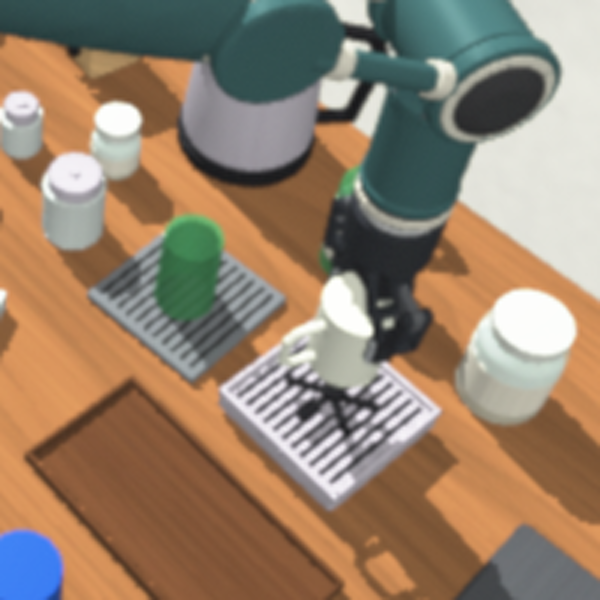

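Call:
arm_command(rows=[{"xyz":[0,0.002,0.02],"delta_rot":[0,0,0],"gripper":0.06},{"xyz":[0,0,0.02],"delta_rot":[0,0,0],"gripper":0.06},{"xyz":[0,0,0.01],"delta_rot":[0,0,0],"gripper":0.06},{"xyz":[0,0,0.006],"delta_rot":[0,0,0],"gripper":0.06},{"xyz":[0,0,0.004],"delta_rot":[0,0,0],"gripper":0.06},{"xyz":[0,0,0.004],"delta_rot":[0,0,0],"gripper":0.06},{"xyz":[0,0,0],"delta_rot":[0,0,0],"gripper":0.06}])

```text
time: 20.8
tool_pos: [0.6335, -0.3116, 0.0942]
tcp_rot: [2.642, 1.699, 0.001]
wrist_force: [-1.1, 0.5, 0.9]
width: 0.779
```

Call:
arm_command(rows=[{"xyz":[0,0,0.004],"delta_rot":[0,0,0],"gripper":0.06},{"xyz":[0,0,0.003],"delta_rot":[0,0,0],"gripper":0.06},{"xyz":[0,0,0],"delta_rot":[0,0,0],"gripper":0.06}])

```text
time: 21.1
tool_pos: [0.6341, -0.3119, 0.0874]
tcp_rot: [2.641, 1.698, 0.002]
wrist_force: [-0.9, -0.6, 5.2]
width: 0.78
```

Call:
arm_command(rows=[{"xyz":[0,0,0.003],"delta_rot":[0,0,0],"gripper":0.06},{"xyz":[0,0,0],"delta_rot":[0,0,0],"gripper":0.06}])

```text
time: 21.3
tool_pos: [0.6341, -0.3119, 0.0848]
tcp_rot: [2.64, 1.698, 0.002]
wrist_force: [-0.8, 0.5, 5.9]
width: 0.781
```

Call:
arm_command(rows=[{"xyz":[0,0,0.003],"delta_rot":[0,0,0],"gripper":0.06},{"xyz":[0,0,0.002],"delta_rot":[0,0,0],"gripper":0.06},{"xyz":[0,0,0],"delta_rot":[0,0,0],"gripper":0.06}])

```text
time: 21.6
tool_pos: [0.6352, -0.3124, 0.0843]
tcp_rot: [2.638, 1.697, 0.004]
wrist_force: [-5.9, 2.7, 21.1]
width: 0.781
```

On the stop (TCP stalled, 24 N contact). Hold 3.2 s.

Call:
arm_command(rows=[{"xyz":[0,0,0],"delta_rot":[0,0,0],"gripper":0.06},{"xyz":[0,0,0],"delta_rot":[0,0,0],"gripper":0.06},{"xyz":[0,0,0],"delta_rot":[0,0,0],"gripper":0.06},{"xyz":[0,0,0],"delta_rot":[0,0,0],"gripper":0.06},{"xyz":[0,0,0],"delta_rot":[0,0,0],"gripper":0.06},{"xyz":[0,0,0],"delta_rot":[0,0,0],"gripper":0.06},{"xyz":[0,0,0],"delta_rot":[0,0,0],"gripper":0.06},{"xyz":[0,0,0],"delta_rot":[0,0,0],"gripper":0.06},{"xyz":[0,0,0],"delta_rot":[0,0,0],"gripper":0.06},{"xyz":[0,0,0],"delta_rot":[0,0,0],"gripper":0.06},{"xyz":[0,0,0],"delta_rot":[0,0,0],"gripper":0.06},{"xyz":[0,0,0],"delta_rot":[0,0,0],"gripper":0.06}])

```text
time: 22.8
tool_pos: [0.6352, -0.3124, 0.0842]
tcp_rot: [2.638, 1.697, 0.004]
wrist_force: [-7.5, 3.8, 20.4]
width: 0.782
```

Call:
arm_command(rows=[{"xyz":[0,0,0],"delta_rot":[0,0,0],"gripper":0.06},{"xyz":[0,0,0],"delta_rot":[0,0,0],"gripper":0.06},{"xyz":[0,0,0],"delta_rot":[0,0,0],"gripper":0.06},{"xyz":[0,0,0],"delta_rot":[0,0,0],"gripper":0.06},{"xyz":[0,0,0],"delta_rot":[0,0,0],"gripper":0.06},{"xyz":[0,0,0],"delta_rot":[0,0,0],"gripper":0.06},{"xyz":[0,0,0],"delta_rot":[0,0,0],"gripper":0.06},{"xyz":[0,0,0],"delta_rot":[0,0,0],"gripper":0.06},{"xyz":[0,0,0],"delta_rot":[0,0,0],"gripper":0.06},{"xyz":[0,0,0],"delta_rot":[0,0,0],"gripper":0.06},{"xyz":[0,0,0],"delta_rot":[0,0,0],"gripper":0.06},{"xyz":[0,0,0],"delta_rot":[0,0,0],"gripper":0.06}])

```text
time: 24.0
tool_pos: [0.6352, -0.3124, 0.0843]
tcp_rot: [2.638, 1.697, 0.004]
wrist_force: [-7.4, 4.4, 20.9]
width: 0.778
```

Call:
arm_command(rows=[{"xyz":[0,0,0],"delta_rot":[0,0,0],"gripper":0.06},{"xyz":[0,0,0],"delta_rot":[0,0,0],"gripper":0.06},{"xyz":[0,0,0],"delta_rot":[0,0,0],"gripper":0.06},{"xyz":[0,0,0],"delta_rot":[0,0,0],"gripper":0.06},{"xyz":[0,0,0],"delta_rot":[0,0,0],"gripper":0.06},{"xyz":[0,0,0],"delta_rot":[0,0,0],"gripper":0.06},{"xyz":[0,0,0],"delta_rot":[0,0,0],"gripper":0.06},{"xyz":[0,0,0],"delta_rot":[0,0,0],"gripper":0.06}])

```text
time: 24.8
tool_pos: [0.6352, -0.3124, 0.0842]
tcp_rot: [2.638, 1.697, 0.004]
wrist_force: [-6.0, 3.3, 21.1]
width: 0.783
```

Call:
arm_command(rows=[{"xyz":[0,0,-0.01],"delta_rot":[0,0,0],"gripper":0.06},{"xyz":[0,0,-0.03],"delta_rot":[0,0,0],"gripper":0.06},{"xyz":[0,0,-0.04],"delta_rot":[0,0,0],"gripper":0.06},{"xyz":[0,0,-0.04],"delta_rot":[0,0,0],"gripper":0.06},{"xyz":[0,0,-0.04],"delta_rot":[0,0,0],"gripper":0.06},{"xyz":[0,0,0],"delta_rot":[0,0,0.1],"gripper":0.06},{"xyz":[0,0,0],"delta_rot":[0,0,0.1],"gripper":0.06},{"xyz":[0,0,0],"delta_rot":[0,0,0.1],"gripper":0.06},{"xyz":[0,0,0],"delta_rot":[0,0,0],"gripper":0.06}])

```text
time: 25.7
tool_pos: [0.6327, -0.3111, 0.237]
tcp_rot: [-2.866, -1.284, 0.002]
wrist_force: [0.3, 0.1, -3.5]
width: 0.78
```

```bash
python3 -c "
from h import *
to(.5152,.2931,.225,48.3)
"
```

```text
t 25.7 p [ 0.6327 -0.3111  0.237 ] yaw 48.28 q6 -1.34 w 0.0666 F [ 0.3  0.1 -3.5] tilt [-0.    -0.002 -1.   ]
delta tool [ 0.3729 -0.4898  0.0127] len 0.616
turn tz (rad) -0.0  alt 3.141
```

Call:
arm_command(rows=[{"xyz":[0.024,-0.032,0],"delta_rot":[0,0,0],"gripper":0.06},{"xyz":[0.024,-0.032,0],"delta_rot":[0,0,0],"gripper":0.06},{"xyz":[0.024,-0.032,0],"delta_rot":[0,0,0],"gripper":0.06},{"xyz":[0.024,-0.032,0],"delta_rot":[0,0,0],"gripper":0.06},{"xyz":[0.024,-0.032,0],"delta_rot":[0,0,0],"gripper":0.06},{"xyz":[0.024,-0.032,0],"delta_rot":[0,0,0],"gripper":0.06},{"xyz":[0.024,-0.032,0],"delta_rot":[0,0,0],"gripper":0.06},{"xyz":[0.024,-0.032,0],"delta_rot":[0,0,0],"gripper":0.06},{"xyz":[0.024,-0.032,0],"delta_rot":[0,0,0],"gripper":0.06},{"xyz":[0.024,-0.032,0],"delta_rot":[0,0,0],"gripper":0.06},{"xyz":[0.02,-0.03,0],"delta_rot":[0,0,0],"gripper":0.06},{"xyz":[0,0,0],"delta_rot":[0,0,0],"gripper":0.06}])

```text
time: 26.9
tool_pos: [0.5432, 0.1196, 0.2376]
tcp_rot: [-2.86, -1.294, 0.001]
wrist_force: [0.3, 0.5, -2.1]
width: 0.781
```

```bash
python3 -c "
from h import *
to(.5152,.2931,.214,48.3)
for n in('side','top'):
  c=shot(n,n+'10')
cv2.imwrite('pics/a.png',cv2.resize(load('side10')['pixels'][:,:,::-1][80:260,180:360],None,fx=3.3,fy=3.3,interpolation=cv2.INTER_CUBIC))
cv2.imwrite('pics/b.png',cv2.resize(load('top10')['pixels'][:,:,::-1][80:260,60:260],None,fx=3,fy=3,interpolation=cv2.INTER_CUBIC))
"
```

```text
t 26.9 p [0.5432 0.1196 0.2376] yaw 48.7 q6 -0.68 w 0.0667 F [ 0.3  0.5 -2.1] tilt [ 0.    -0.002 -1.   ]
delta tool [ 0.1119 -0.1355  0.024 ] len 0.177
turn tz (rad) 0.007  alt -3.135
```

View pics/a.png

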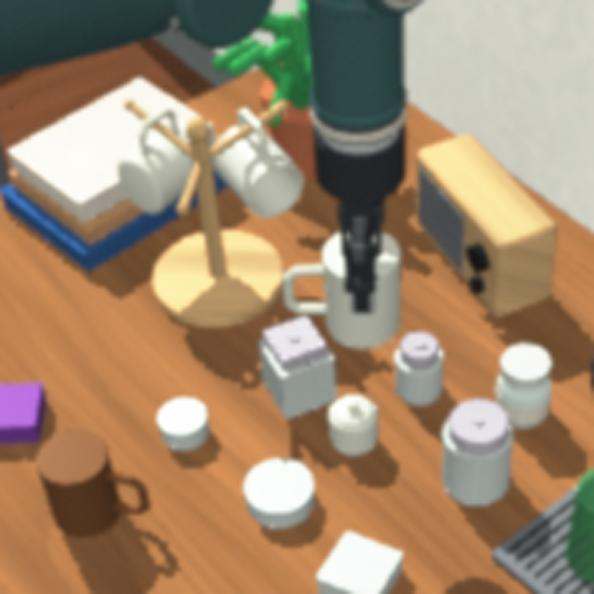

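View pics/b.png

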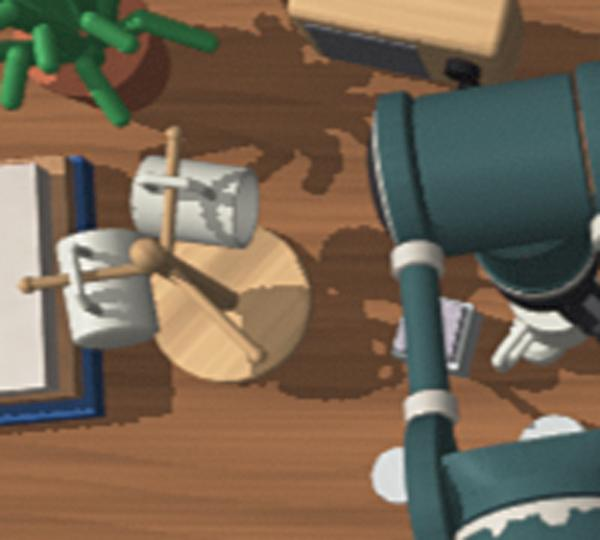

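Call:
arm_command(rows=[{"xyz":[0.015,-0.025,0],"delta_rot":[0,0,0.007],"gripper":0.06},{"xyz":[0.015,-0.025,0],"delta_rot":[0,0,0],"gripper":0.06},{"xyz":[0.015,-0.025,0],"delta_rot":[0,0,0],"gripper":0.06},{"xyz":[0.015,-0.02,0],"delta_rot":[0,0,0],"gripper":0.06},{"xyz":[0.015,-0.02,0],"delta_rot":[0,0,0],"gripper":0.06},{"xyz":[0.015,-0.02,0],"delta_rot":[0,0,0],"gripper":0.06},{"xyz":[0,0,0],"delta_rot":[0,0,0],"gripper":0.06},{"xyz":[0,0,0],"delta_rot":[0,0,0],"gripper":0.06}])

```text
time: 27.8
tool_pos: [0.5052, 0.2719, 0.2378]
tcp_rot: [2.87, 1.276, -0.001]
wrist_force: [1.0, -0.3, -3.2]
width: 0.785
```

```bash
python3 -c "
from h import *
to(.5152,.2931,.214,48.3)
for n in('side','top'):
  c=shot(n,n+'11')
cv2.imwrite('pics/a.png',cv2.resize(load('side11')['pixels'][:,:,::-1][80:200,180:320],None,fx=5,fy=5,interpolation=cv2.INTER_CUBIC))
cv2.imwrite('pics/b.png',cv2.resize(load('top11')['pixels'][:,:,::-1][110:260,60:260],None,fx=4,fy=4,interpolation=cv2.INTER_CUBIC))
"
```

```text
t 27.8 p [0.5052 0.2719 0.2378] yaw 47.94 q6 -0.39 w 0.067 F [ 1.  -0.3 -3.2] tilt [-0.001  0.001 -1.   ]
delta tool [ 0.0225 -0.0068  0.0238] len 0.033
turn tz (rad) -0.006  alt 3.135
```

View pics/a.png

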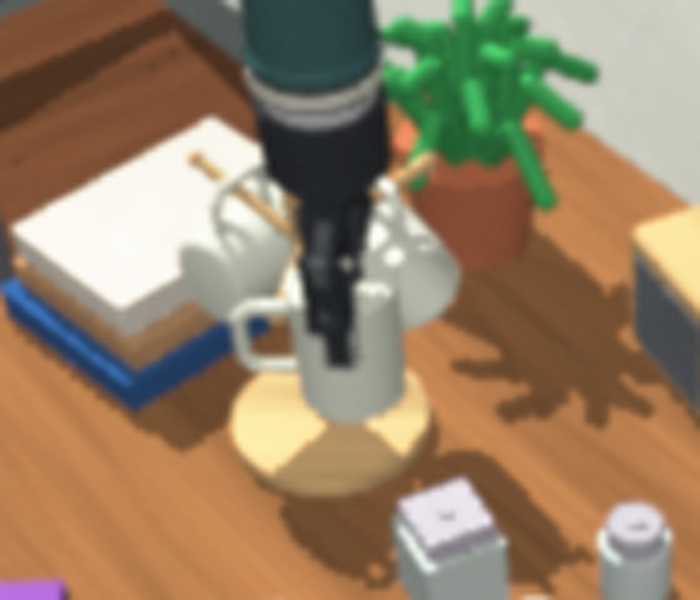

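View pics/b.png

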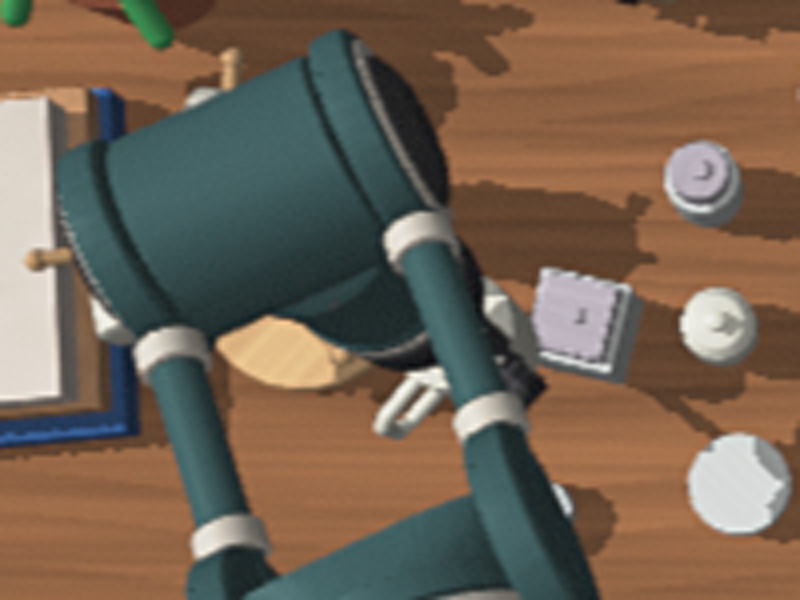

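```bash
python3 -c "
from h import *
a,b=load('top11'),load('side11')
L=np.array([.4688,.3047,.238])
print(proj(a,L),'seen 162,210');print(proj(b,L),'seen 233.4,146.4')
print('seen->',ray(a,162,210,.238),ray(b,233.4,146.4,.238))
T=np.array([.4995,.3495,.206]);print(proj(a,T),proj(b,T))
"
```

```text
(np.float64(161.75969962604876), np.float64(209.58951500051182)) seen 162,210
(np.float64(233.85710045803165), np.float64(146.4672976563986)) seen 233.4,146.4
seen-> [0.46788014 0.3041265  0.238     ] [0.46789727 0.30588706 0.238     ]
(np.float64(146.4441284254455), np.float64(197.813406181949)) (np.float64(235.25889724239494), np.float64(143.081818361229))
```

Call:
arm_command(rows=[{"xyz":[0,-0.007,0.01],"delta_rot":[0,0,-0.006],"gripper":0.06},{"xyz":[0,0,0.008],"delta_rot":[0,0,0],"gripper":0.06},{"xyz":[0.01,0,0.003],"delta_rot":[0,0,0],"gripper":0.06},{"xyz":[0.015,0,0.004],"delta_rot":[0,0,0],"gripper":0.06},{"xyz":[0,0,0],"delta_rot":[0,0,0],"gripper":0.06}])

```text
time: 28.4
tool_pos: [0.5176, 0.2976, 0.2126]
tcp_rot: [-2.867, -1.284, -0.001]
wrist_force: [-0.3, -0.5, -2.6]
width: 0.775
```

```bash
cat >> h.py <<'E'
def hang(s_t=.085,dz=0,off=.049):
    s,p,r=pose();M=r.as_matrix();L=p-off*M[:,1]
    post=np.array([.575,.434,.175]);u=np.array([-.665,-.747,0]);h=np.array([-.7466,.6652,0])
    d=L-post;ss=d@u;print('t',s['time'],'s',round(ss,4),'lat',round(d@h,4),'dz',round(d[2]-.27*ss,4),'F',s['wrist_force'].round(1),'tq',s['torque'].round(2),'w',s['width'].round(3))
    print('tool delta',(M.T@(post+u*s_t+[0,0,.27*s_t+dz]-L)).round(4))
E
python3 -c "
from h import *
hang()
c=shot('side','side12')
cv2.imwrite('pics/a.png',cv2.resize(c['pixels'][:,:,::-1][80:200,180:320],None,fx=5,fy=5,interpolation=cv2.INTER_CUBIC))"
```

```text
Traceback (most recent call last):
  File "h.py", line 48, in hang
    d=L-post;ss=d@u;print('t',s['time'],'s',round(ss,4),'lat',round(d@h,4),'dz',round(d[2]-.27*ss,4),'F',s['wrist_force'].round(1),'tq',s['torque'].round(2),'w',s['width'].round(3))
                                                                                                                                                                 ^^^^^^^^^^^^^^^^
AttributeError: 'float' object has no attribute 'round'
```

```bash
sed -i "s/s\['width'\].round(3)/round(s['width'],3)/" h.py
python3 -c "
from h import *
hang()
c=shot('side','side13')
cv2.imwrite('pics/a13.png',cv2.resize(c['pixels'][:,:,::-1][80:200,180:320],None,fx=5,fy=5,interpolation=cv2.INTER_CUBIC))"
```

```text
t 28.4 s 0.14 lat 0.0011 dz -0.0002 F [-0.3 -0.5 -2.6] tq [-0.03  0.05  0.01] w 0.775
tool delta [0.0549 0.0011 0.0147]
```

View pics/a13.png

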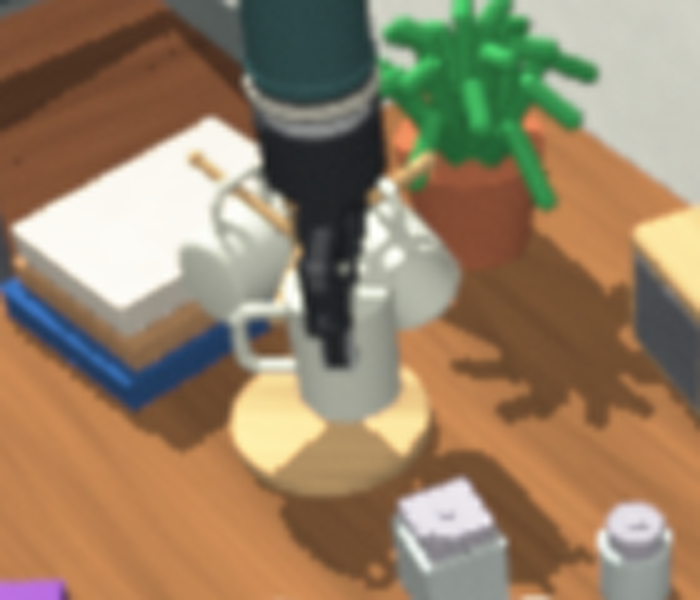

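Call:
arm_command(rows=[{"xyz":[0.01,0.001,0.003],"delta_rot":[0,0,0],"gripper":0.06},{"xyz":[0.01,0,0.003],"delta_rot":[0,0,0],"gripper":0.06},{"xyz":[0.01,0,0.002],"delta_rot":[0,0,0],"gripper":0.06},{"xyz":[0,0,0],"delta_rot":[0,0,0],"gripper":0.06}])

```text
time: 28.85
tool_pos: [0.5378, 0.319, 0.2048]
tcp_rot: [-2.867, -1.285, -0.0]
wrist_force: [-0.1, -0.8, -2.9]
width: 0.777
```

```bash

python3 -c "
from h import *
hang()
c=shot('side','side14')
cv2.imwrite('pics/a14.png',cv2.resize(c['pixels'][:,:,::-1][110:170,210:280],None,fx=9,fy=9,interpolation=cv2.INTER_CUBIC))"
```

```text
t 28.85 s 0.1106 lat 0.0003 dz -0.0001 F [-0.1 -0.8 -2.9] tq [0.02 0.01 0.03] w 0.777
tool delta [0.0256 0.0003 0.0069]
```

View pics/a14.png

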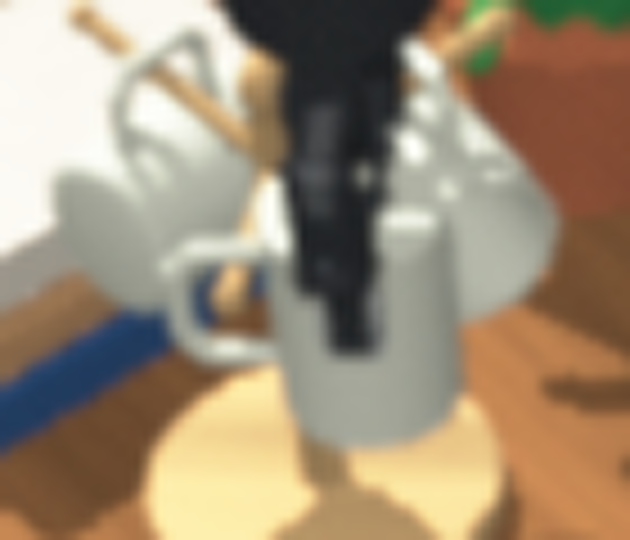

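Call:
arm_command(rows=[{"xyz":[0.01,0,0.003],"delta_rot":[0,0,0],"gripper":0.06},{"xyz":[0.01,0,0.003],"delta_rot":[0,0,0],"gripper":0.06},{"xyz":[0.008,0,0.002],"delta_rot":[0,0,0],"gripper":0.06},{"xyz":[0,0,0],"delta_rot":[0,0,0],"gripper":0.06}])

```text
time: 29.3
tool_pos: [0.5561, 0.3395, 0.1967]
tcp_rot: [-2.867, -1.284, 0.0]
wrist_force: [0.6, 0.5, -2.8]
width: 0.781
```

```bash

python3 -c "
from h import *
hang()
c=shot('side','side15')
cv2.imwrite('pics/a15.png',cv2.resize(c['pixels'][:,:,::-1][110:170,210:280],None,fx=9,fy=9,interpolation=cv2.INTER_CUBIC))"
```

```text
t 29.3 s 0.083 lat 0.0002 dz -0.0008 F [ 0.6  0.5 -2.8] tq [0.   0.02 0.01] w 0.781
tool delta [-0.002   0.0003 -0.0013]
```

View pics/a15.png

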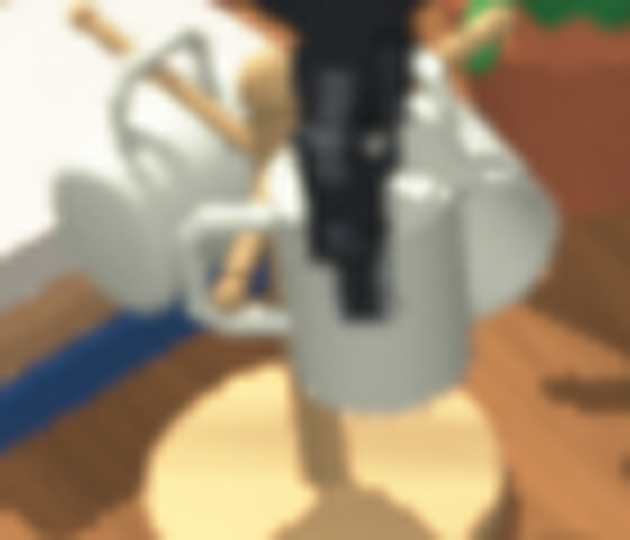

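Call:
arm_command(rows=[{"xyz":[0,0,0.006],"delta_rot":[0.12,0,0],"gripper":0.06},{"xyz":[0,0,0.006],"delta_rot":[0.12,0,0],"gripper":0.06},{"xyz":[0,0,0.006],"delta_rot":[0.12,0,0],"gripper":0.06},{"xyz":[0,0,0.006],"delta_rot":[0.12,0,0],"gripper":0.06},{"xyz":[0,0,0],"delta_rot":[0,0,0],"gripper":0.06},{"xyz":[0,0,0],"delta_rot":[0,0,0],"gripper":0.06}])

```text
time: 29.95
tool_pos: [0.5527, 0.3407, 0.1731]
tcp_rot: [-2.459, -1.098, 0.27]
wrist_force: [0.6, 1.1, -2.5]
width: 0.78
```

```bash

python3 -c "
from h import *
hang()
s,p,r=pose();print(p,r.as_matrix().round(3).tolist(),s['q'].round(2))
c=shot('side','side16')
cv2.imwrite('pics/a16.png',cv2.resize(c['pixels'][:,:,::-1][50:190,180:340],None,fx=5,fy=5,interpolation=cv2.INTER_CUBIC)[:600])"
```

```text
t 29.95 s 0.0844 lat -0.0019 dz -0.0022 F [ 0.6  1.1 -2.5] tq [-0.18 -0.32  0.  ] w 0.78
tool delta [-0.0006 -0.0027 -0.0012]
[0.55265575 0.34067009 0.17306326] [[0.667, 0.661, -0.344], [0.745, -0.593, 0.306], [-0.002, -0.46, -0.888]] [ 0.3   0.4   1.61  0.41  1.41 -0.66]
```

View pics/a16.png

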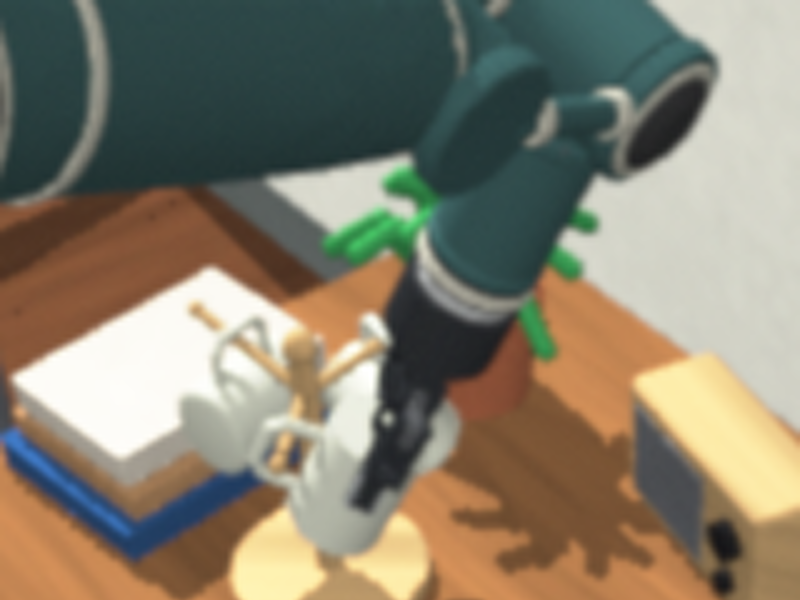

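Call:
arm_command(rows=[{"xyz":[0,-0.003,0.005],"delta_rot":[0.12,0,0],"gripper":0.06},{"xyz":[0,0,0.006],"delta_rot":[0.12,0,0],"gripper":0.06},{"xyz":[0,0,0.006],"delta_rot":[0.12,0,0],"gripper":0.06},{"xyz":[0,0,0.006],"delta_rot":[0.12,0,0],"gripper":0.06},{"xyz":[0,0,0.006],"delta_rot":[0.12,0,0],"gripper":0.06},{"xyz":[0,0,0],"delta_rot":[0,0,0],"gripper":0.06},{"xyz":[0,0,0],"delta_rot":[0,0,0],"gripper":0.06}])

```text
time: 30.7
tool_pos: [0.5358, 0.3567, 0.1539]
tcp_rot: [-1.922, -0.862, 0.515]
wrist_force: [0.2, 0.8, -1.4]
width: 0.778
```

```bash

python3 -c "
from h import *
hang()
s,p,r=pose();print(p,r.as_matrix().round(3).tolist(),s['q'].round(2))
c=shot('side','side17')
cv2.imwrite('pics/a17.png',cv2.resize(c['pixels'][:,:,::-1][60:180,180:340],None,fx=5,fy=5,interpolation=cv2.INTER_CUBIC)[:600])"
```

```text
t 30.7 s 0.0837 lat 0.0011 dz -0.0006 F [ 0.2  0.8 -1.4] tq [-0.53 -0.6  -0.01] w 0.778
tool delta [-0.0013 -0.0003 -0.0014]
[0.53584115 0.35674236 0.15385531] [[0.665, 0.354, -0.658], [0.747, -0.316, 0.585], [-0.001, -0.88, -0.474]] [ 0.17  0.68  1.52  0.77  1.74 -0.87]
```

View pics/a17.png

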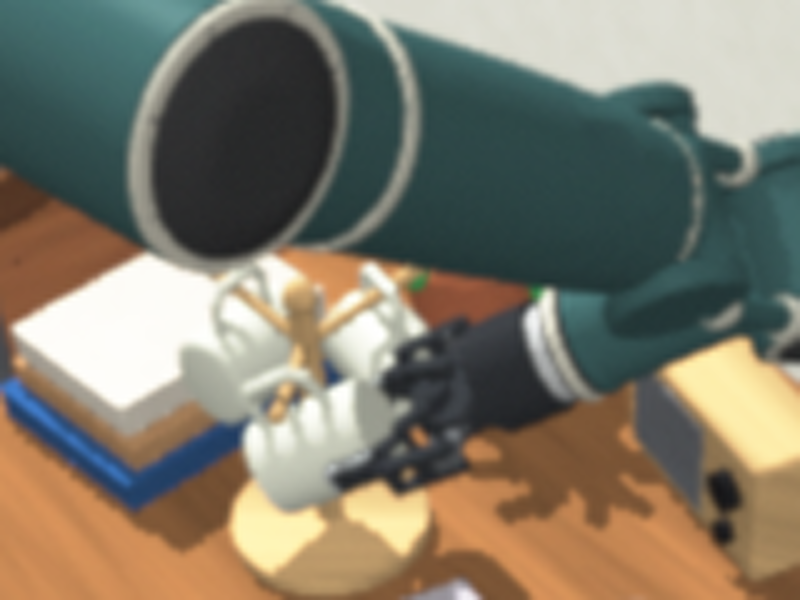

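Call:
arm_command(rows=[{"xyz":[0,0.004,0.002],"delta_rot":[0,0,0],"gripper":0.06},{"xyz":[0,0.003,0.002],"delta_rot":[0,0,0],"gripper":0.06},{"xyz":[0,0,0],"delta_rot":[0,0,0],"gripper":0.06},{"xyz":[0,0,0],"delta_rot":[0,0,0],"gripper":0.06}])

```text
time: 31.15
tool_pos: [0.536, 0.3564, 0.1464]
tcp_rot: [-1.919, -0.86, 0.514]
wrist_force: [-0.9, 0.6, -2.5]
width: 0.782
```

```bash

python3 -c "
from h import *
hang()
"
```

```text
t 31.15 s 0.0839 lat 0.0006 dz -0.0081 F [-0.9  0.6 -2.5] tq [-0.55 -0.58 -0.01] w 0.782
tool delta [-0.0011 -0.0071 -0.0045]
```

Call:
arm_command(rows=[{"xyz":[0,0.002,0.001],"delta_rot":[0,0,0],"gripper":0.06},{"xyz":[0,0,0],"delta_rot":[0,0,0],"gripper":0.06}])

```text
time: 31.35
tool_pos: [0.5358, 0.3566, 0.1452]
tcp_rot: [-1.916, -0.859, 0.515]
wrist_force: [-1.6, -0.1, 4.3]
width: 0.775
```

Call:
arm_command(rows=[{"xyz":[0,0,0],"delta_rot":[0,0,0],"gripper":0.069},{"xyz":[0,0,0],"delta_rot":[0,0,0],"gripper":0.072},{"xyz":[0,0,0],"delta_rot":[0,0,0],"gripper":0.078},{"xyz":[0,0,0],"delta_rot":[0,0,0],"gripper":0.082},{"xyz":[0,0,0],"delta_rot":[0,0,0],"gripper":0.085},{"xyz":[0,0,0],"delta_rot":[0,0,0],"gripper":0.085}])

```text
time: 31.95
tool_pos: [0.5361, 0.3561, 0.1435]
tcp_rot: [-1.919, -0.859, 0.515]
wrist_force: [-0.4, -0.2, -0.3]
width: 1.001
```

```bash

python3 -c "
from h import *
hang()
c=shot('side','side18')
cv2.imwrite('pics/a18.png',cv2.resize(c['pixels'][:,:,::-1][60:180,180:340],None,fx=5,fy=5,interpolation=cv2.INTER_CUBIC)[:600])"
```

```text
t 31.95 s 0.084 lat 0.0003 dz -0.0109 F [-0.4 -0.2 -0.3] tq [-0.31 -0.32 -0.05] w 1.001
tool delta [-0.001  -0.0097 -0.0056]
```

View pics/a18.png

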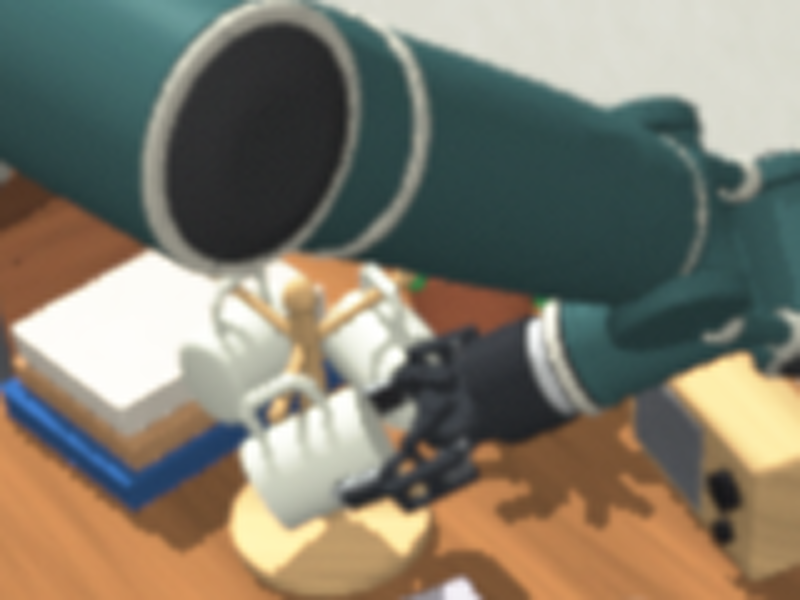

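```bash

python3 -c "
from h import *
s,p,r=pose();M=r.as_matrix()
for f in('top0','side0'):
  c=load(f);W=cloud(c);im=c['pixels'].astype(int)
  m=(W[...,2]>.08)&(W[...,2]<.24)&(W[...,0]>.59)&(W[...,0]<.75)&(W[...,1]>.3)&(W[...,1]<.5)
  P=W[m];print(f,len(P),P.min(0),P.max(0))
  T=(P-p)@M
  print('tool frame min/max',T.min(0),T.max(0))
  k=(T[:,0]<.075);print('x<75mm:',k.sum(),T[k].min(0) if k.any() else '',T[k].max(0) if k.any() else '')
  q=np.argsort(T[:,0])[:8];print(T[q].round(3))
"
```

```text
top0 1294 [0.59005503 0.38482276 0.09872218] [0.72689828 0.49990974 0.21039825]
tool frame min/max [ 0.06931325 -0.04830216 -0.08674609] [0.23404474 0.06414598 0.03700259]
x<75mm: 24 [ 0.06931325 -0.00016715 -0.03406968] [ 0.07491262  0.03849458 -0.01117194]
[[ 0.069  0.018 -0.016]
 [ 0.07   0.011 -0.021]
 [ 0.07   0.009 -0.024]
 [ 0.071  0.026 -0.013]
 [ 0.071  0.031 -0.012]
 [ 0.071  0.007 -0.023]
 [ 0.071  0.01  -0.019]
 [ 0.071  0.025 -0.016]]
side0 578 [0.59020762 0.38032198 0.10077827] [0.73488619 0.49995551 0.20854012]
tool frame min/max [ 0.06459555 -0.04572459 -0.0845106 ] [0.23884232 0.06263994 0.03403262]
x<75mm: 14 [ 0.06459555 -0.00073314 -0.03430131] [ 0.07471819  0.0267775  -0.0136388 ]
[[ 0.065  0.027 -0.017]
 [ 0.067  0.015 -0.021]
 [ 0.068  0.02  -0.017]
 [ 0.068  0.012 -0.022]
 [ 0.07   0.004 -0.032]
 [ 0.07   0.025 -0.014]
 [ 0.07   0.027 -0.017]
 [ 0.07   0.006 -0.026]]
```

Call:
arm_command(rows=[{"xyz":[-0.002,0,-0.01],"delta_rot":[0,0,0],"gripper":0.085},{"xyz":[0,0,-0.02],"delta_rot":[0,0,0],"gripper":0.085},{"xyz":[0,0,-0.03],"delta_rot":[0,0,0],"gripper":0.085},{"xyz":[0,0,-0.03],"delta_rot":[0,0,0],"gripper":0.085},{"xyz":[0,0,-0.03],"delta_rot":[0,0,0],"gripper":0.085},{"xyz":[0,0,0],"delta_rot":[0,0,0],"gripper":0.085}])

```text
time: 32.6
tool_pos: [0.6175, 0.2815, 0.2028]
tcp_rot: [-1.922, -0.86, 0.507]
wrist_force: [1.0, 0.3, 0.2]
width: 0.995
```

```bash

python3 -c "
from h import *
hang()
s,p,r=pose();print(p,s['q'].round(2))
c=shot('side','side19')
cv2.imwrite('pics/a19.png',c['pixels'][:,:,::-1])"
```

```text
t 32.6 s 0.0858 lat -0.1099 dz 0.0478 F [1.  0.3 0.2] tq [-0.26 -0.29 -0.01] w 0.995
tool delta [ 0.     -0.01    0.1194]
[0.61746559 0.28150031 0.20279353] [ 0.06  0.74  1.31  0.73  1.91 -0.84]
```

View pics/a19.png

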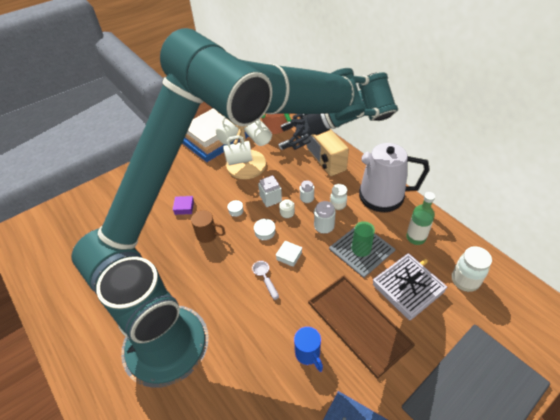

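Call:
arm_command(rows=[{"xyz":[0,-0.026,-0.014],"delta_rot":[0,0,0],"gripper":0.085},{"xyz":[0,-0.026,-0.014],"delta_rot":[0,0,0],"gripper":0.085},{"xyz":[0,0,0],"delta_rot":[-0.135,0,0],"gripper":0.085},{"xyz":[0,0,0],"delta_rot":[-0.135,0,0],"gripper":0.085},{"xyz":[0,0,0],"delta_rot":[-0.135,0,0],"gripper":0.085},{"xyz":[0,0,0],"delta_rot":[-0.135,0,0],"gripper":0.085},{"xyz":[0,0,0],"delta_rot":[-0.135,0,0],"gripper":0.085},{"xyz":[0,0,0],"delta_rot":[-0.135,0,0],"gripper":0.085},{"xyz":[0,0,0],"delta_rot":[-0.135,0,0],"gripper":0.085},{"xyz":[0,0,0],"delta_rot":[-0.135,0,0],"gripper":0.085},{"xyz":[0,0,0],"delta_rot":[0,0,0],"gripper":0.085},{"xyz":[0,0,0],"delta_rot":[0,0,0],"gripper":0.085}])

```text
time: 33.85
tool_pos: [0.6122, 0.285, 0.2589]
tcp_rot: [-2.864, -1.287, 0.003]
wrist_force: [0.2, 0.5, 0.4]
width: 0.995
```

```bash
cat >> h.py <<'E'
def tilt():
    s,p,r=pose();M=r.as_matrix()
    # small rotation (tool frame) bringing tool z to world down
    v=np.cross(M[:,2],[0,0,-1]); print('untilt rot tool',(M.T@v).round(4))
def allfit(f):
    c=load(f);W=cloud(c)
    for n,(xy,h) in OBJ.items():
        if n in('mug','glass'):continue
        try:
            t=topfit(c,xy,h,W=W);print(n,'circ',t['circ'],'ell',t['ell'],'ax',t['ax'],'rect',t['rect'])
        except Exception as e: print(n,'none')
E
python3 -c "
from h import *
to(.436,.132,.25,0);tilt()
shot('top','top20');c=shot('side','side20')
cv2.imwrite('pics/a20.png',cv2.resize(c['pixels'][:,:,::-1][120:280,210:370],None,fx=3.7,fy=3.7,interpolation=cv2.INTER_CUBIC))
allfit('top20');allfit('side20')"
```

```text
t 33.85 p [0.6122 0.285  0.2589] yaw 48.39 q6 -0.45 w 0.0849 F [0.2 0.5 0.4] tilt [-0.001 -0.002 -1.   ]
delta tool [-0.2314 -0.0302  0.0092] len 0.234
turn tz (rad) 0.845  alt -2.297
untilt rot tool [-0.0022  0.0011 -0.    ]
cl circ (array([602.4,  29.2]), 29.0) ell [600.8  30.3] ax [50.8 56.7] rect (array([600.7,  31.3]), array([57.4, 51.8]), 45.2)
cs circ (array([640. , 160.8]), 20.5) ell [640.1 161.1] ax [37.5 39.1] rect (array([640.2, 160.9]), array([38.2, 39.4]), 22.9)
csq circ (array([540.9, 237.5]), 32.6) ell [541.3 235.5] ax [48.8 57.1] rect (array([539.5, 237.8]), array([49.4, 50.1]), 78.0)
ls none
ll circ (array([436.4, 133.7]), 33.6) ell [435.7 134. ] ax [63.1 65.8] rect (array([437.2, 133.5]), array([64.8, 64.7]), 0.9)
lsq circ (array([437.2,   6.9]), 40.5) ell [437.9   7. ] ax [66.3 68.5] rect (array([437.3,   6.9]), array([60.1, 59.8]), 24.3)
sug circ (array([541.5, 148.1]), 24.5) ell [542.3 147.9] ax [41.9 44. ] rect (array([540.3, 148.8]), array([43.3, 45.6]), 0.6)
hon circ (array([702.5,  68.3]), 25.5) ell [702.9  67.7] ax [46.4 48.9] rect (array([702.7,  67.3]), ar
[... 343 characters left out ...]
 56. ] rect (array([541.1, 232.6]), array([52. , 49.7]), 78.3)
ls circ (array([416.8, 264.5]), 26.8) ell [416.8 265.3] ax [46.4 49.3] rect (array([417.7, 265.4]), array([45.1, 48.1]), 49.8)
ll circ (array([437.9, 129.1]), 34.9) ell [438.1 129.2] ax [64.  66.5] rect (array([438.7, 129.1]), array([66.3, 65.5]), 49.8)
lsq circ (array([440. ,   3.3]), 41.3) ell [439.7   2.5] ax [67.9 69.6] rect (array([439.4,   2. ]), array([63.3, 61.7]), 24.5)
sug circ (array([542.1, 140.7]), 24.4) ell [541.  139.4] ax [36.7 44.4] rect (array([539.4, 137.3]), array([30.9, 43.7]), 49.7)
hon circ (array([703. ,  60.2]), 27.8) ell [703.9  61.6] ax [46.3 50.5] rect (array([703.1,  62. ]), array([47.9, 49.4]), 83.0)
```

View pics/a20.png

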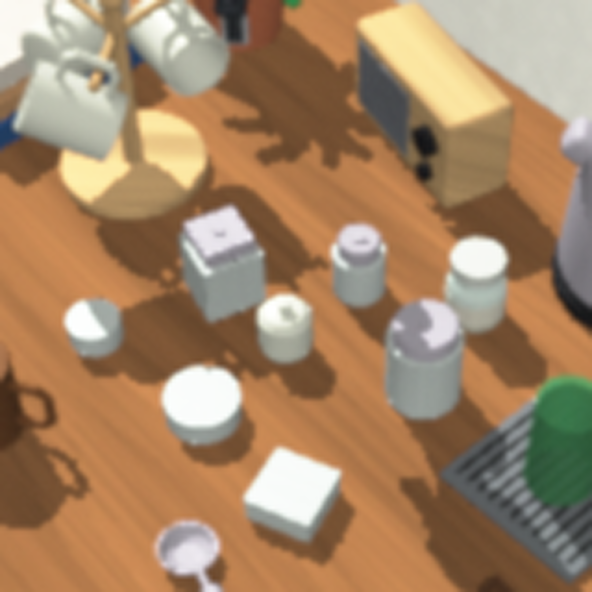

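View pics/top20.png

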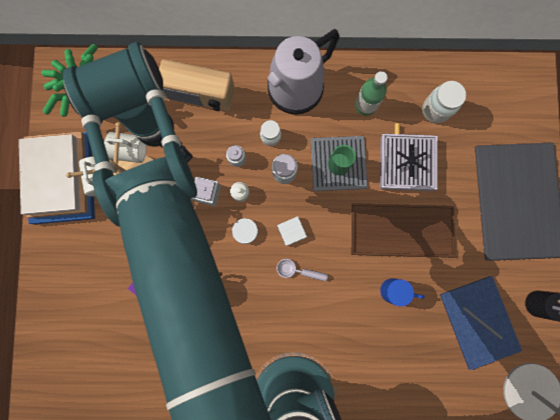

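```bash
python3 -c "
from h import *
# (file, tcp z, width)
for f,p,u0,v0,u1,v1 in [('side15',(.5561,.3395,.1967),240,125,256,148),('side12',(.5176,.2976,.2126),238,130,254,156),('side1',(.429,-.3611,.2047),360,270,420,325),('side9',(.6307,-.3104,.1554),410,230,450,280)]:
  try: c=load(f if f!='side1' else 's1')
  except Exception as e: print(e);continue
  W=cloud(c);im=c['pixels'].astype(int);m=np.zeros(W.shape[:2],bool);m[v0:v1,u0:u1]=1
  m&=(im.max(2)<70)&(W[...,2]>p[2]-.03)&(W[...,2]<p[2]+.1)
  z=W[m][:,2]-p[2];print(f,m.sum(),np.sort(z)[:8].round(4), np.percentile(z,[2,5,10]).round(4))
"
```

```text
side15 111 [0.0186 0.0191 0.0192 0.0193 0.0203 0.0227 0.0253 0.0253] [0.0192 0.024  0.0312]
[Errno 2] No such file or directory: 'pics/side12.npz'
side1 475 [0.0207 0.0207 0.0235 0.0237 0.0244 0.0282 0.0285 0.0289] [0.0304 0.038  0.0571]
side9 275 [0.0179 0.02   0.0211 0.024  0.0261 0.0291 0.0294 0.0327] [0.0292 0.0437 0.0529]
```

Call:
arm_command(rows=[{"xyz":[-0.033,-0.004,0],"delta_rot":[0,0,0],"gripper":0.085},{"xyz":[-0.033,-0.004,0],"delta_rot":[0,0,0],"gripper":0.085},{"xyz":[-0.033,-0.004,0],"delta_rot":[0,0,0],"gripper":0.085},{"xyz":[-0.033,-0.004,0],"delta_rot":[0,0,0],"gripper":0.085},{"xyz":[-0.033,-0.004,0],"delta_rot":[0,0,0],"gripper":0.085},{"xyz":[-0.033,-0.004,0],"delta_rot":[0,0,0],"gripper":0.085},{"xyz":[-0.033,-0.005,0],"delta_rot":[0,0,0],"gripper":0.085},{"xyz":[0,0,0],"delta_rot":[0,0,-0.145],"gripper":0.085},{"xyz":[0,0,0],"delta_rot":[0,0,-0.145],"gripper":0.085},{"xyz":[0,0,0],"delta_rot":[0,0,-0.145],"gripper":0.085},{"xyz":[0,0,0],"delta_rot":[0,0,-0.145],"gripper":0.085},{"xyz":[0,0,0],"delta_rot":[0,0,-0.145],"gripper":0.085}])

```text
time: 35.15
tool_pos: [0.4389, 0.13, 0.2588]
tcp_rot: [-2.221, -2.22, 0.002]
wrist_force: [0.7, 0.3, -0.4]
width: 0.997
```

```bash
python3 -c "
from h import *
to(.437,.132,.1,90);tilt()"
```

```text
t 35.15 p [0.4389 0.13   0.2588] yaw 89.97 q6 -1.34 w 0.0851 F [ 0.7  0.3 -0.4] tilt [ 0.001 -0.002 -1.   ]
delta tool [ 0.002  -0.0015  0.1588] len 0.159
turn tz (rad) -0.0  alt 3.141
untilt rot tool [-0.0021 -0.0006 -0.    ]
```

Call:
arm_command(rows=[{"xyz":[0.002,-0.002,0.04],"delta_rot":[0,0,0],"gripper":0.085},{"xyz":[0,0,0.04],"delta_rot":[0,0,0],"gripper":0.085},{"xyz":[0,0,0.04],"delta_rot":[0,0,0],"gripper":0.085},{"xyz":[0,0,0.04],"delta_rot":[0,0,0],"gripper":0.085},{"xyz":[0,0,0.04],"delta_rot":[0,0,0],"gripper":0.085},{"xyz":[0,0,0.03],"delta_rot":[0,0,0],"gripper":0.085},{"xyz":[0,0,0],"delta_rot":[0,0,0],"gripper":0.085},{"xyz":[0,0,0],"delta_rot":[0,0,0],"gripper":0.085}])

```text
time: 35.95
tool_pos: [0.4364, 0.1322, 0.0289]
tcp_rot: [-2.227, -2.214, 0.003]
wrist_force: [0.1, -0.2, 0.5]
width: 0.994
```

```bash
python3 -c "
from h import *
to(.437,.132,.002,90);tilt()
c=shot('side','side21')
cv2.imwrite('pics/a21.png',cv2.resize(c['pixels'][:,:,::-1][150:280,200:330],None,fx=4.5,fy=4.5,interpolation=cv2.INTER_CUBIC))"
```

```text
t 35.95 p [0.4364 0.1322 0.0289] yaw 89.67 q6 -1.33 w 0.0849 F [ 0.1 -0.2  0.5] tilt [-0.    -0.002 -1.   ]
delta tool [-0.0002  0.0007  0.0269] len 0.027
turn tz (rad) -0.006  alt 3.136
untilt rot tool [-0.0025  0.0002 -0.    ]
```

View pics/a21.png

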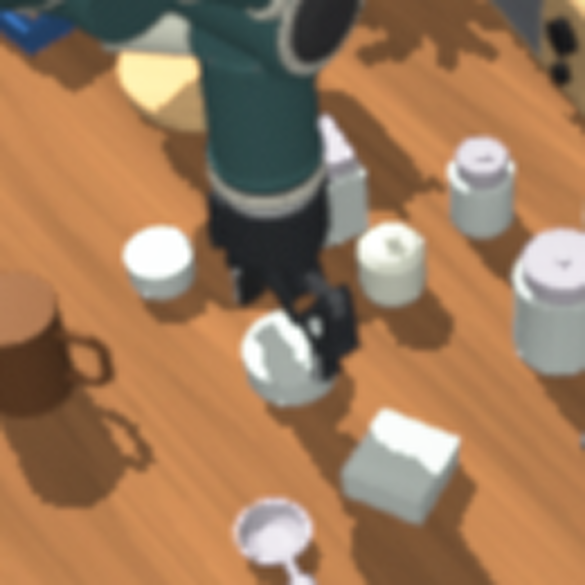

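Call:
arm_command(rows=[{"xyz":[0,0.001,0.015],"delta_rot":[0,0,0],"gripper":0.085},{"xyz":[0,0,0.01],"delta_rot":[0,0,0],"gripper":0.085},{"xyz":[0,0,0.002],"delta_rot":[0,0,0],"gripper":0.085},{"xyz":[0,0,0],"delta_rot":[0,0,0],"gripper":0.085}])

```text
time: 36.4
tool_pos: [0.4377, 0.1331, 0.0028]
tcp_rot: [2.226, 2.217, 0.001]
wrist_force: [0.1, 0.5, 0.8]
width: 0.996
```

```bash
python3 -c "
from h import *
to(.437,.132,.002,90);tilt()
c=shot('side','side22');W=cloud(c);im=c['pixels'].astype(int)
m=(im.max(2)<70)&(np.hypot(W[...,0]-.437,W[...,1]-.132)<.08)&(W[...,2]>-.01)&(W[...,2]<.1)
print(np.sort(W[m][:,2])[:12].round(4))
cv2.imwrite('pics/a22.png',cv2.resize(c['pixels'][:,:,::-1][180:260,230:310],None,fx=7,fy=7,interpolation=cv2.INTER_CUBIC))"
```

```text
t 36.4 p [0.4377 0.1331 0.0028] yaw 89.78 q6 -1.33 w 0.085 F [0.1 0.5 0.8] tilt [ 0.  0. -1.]
delta tool [-0.0011 -0.0007  0.0008] len 0.002
turn tz (rad) -0.004  alt 3.138
untilt rot tool [ 0.0004 -0.0002  0.    ]
[0.0217 0.0226 0.0226 0.0241 0.0252 0.0266 0.0268 0.0272 0.0282 0.0289
 0.0292 0.0294]
```

View pics/a22.png

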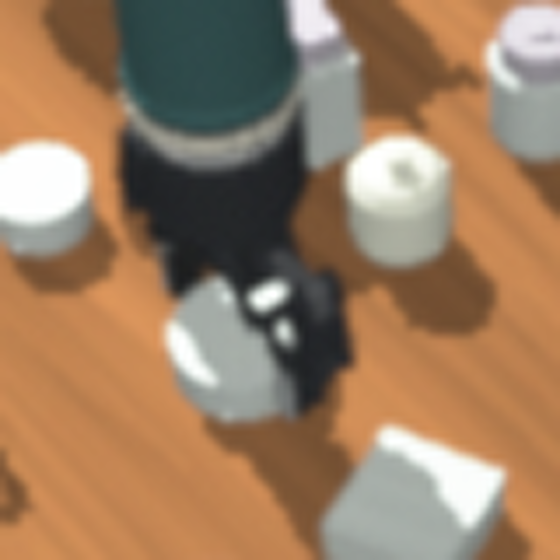

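Call:
arm_command(rows=[{"xyz":[0,0,0.004],"delta_rot":[0,0,0],"gripper":0.085},{"xyz":[0,0,0],"delta_rot":[0,0,0],"gripper":0.072},{"xyz":[0,0,0],"delta_rot":[0,0,0],"gripper":0.066},{"xyz":[0,0,0],"delta_rot":[0,0,0],"gripper":0.06},{"xyz":[0,0,0],"delta_rot":[0,0,0],"gripper":0.06},{"xyz":[0,0,0],"delta_rot":[0,0,0],"gripper":0.06}], force=30)

```text
time: 37.05
tool_pos: [0.4375, 0.1331, -0.0012]
tcp_rot: [-2.225, -2.217, 0.0]
wrist_force: [-2.6, -0.4, 5.5]
width: 0.797
```

```bash
python3 -c "
from h import *
to(.437,.132,.002,90);tilt()
c=shot('side','side23')
OBJ['cl']=((.601,.028),.091)
for f in('top20','side20','side23'):
  print(f,topfit(load(f),(.601,.028),.091))
cv2.imwrite('pics/a23.png',cv2.resize(c['pixels'][:,:,::-1][180:260,230:310],None,fx=7,fy=7,interpolation=cv2.INTER_CUBIC))"
```

```text
t 37.05 p [ 0.4375  0.1331 -0.0012] yaw 89.79 q6 -1.33 w 0.0681 F [-2.6 -0.4  5.5] tilt [-0. -0. -1.]
delta tool [-0.0011 -0.0005 -0.0032] len 0.003
turn tz (rad) -0.004  alt 3.138
untilt rot tool [-0.0001  0.      0.    ]
top20 {'n': 389, 'circ': (array([602.7,  29.3]), 29.3), 'ell': array([602.6,  29. ]), 'ax': array([55.5, 56.6]), 'rect': (array([602.7,  29.3]), array([58. , 54.5]), 0.6)}
side20 {'n': 210, 'circ': (array([604.1,  22.1]), 30.2), 'ell': array([603.8,  22.5]), 'ax': array([55. , 58.1]), 'rect': (array([603.5,  22.4]), array([58.8, 53.8]), 48.7)}
side23 {'n': 205, 'circ': (array([603.8,  22.5]), 30.2), 'ell': array([603.8,  23.3]), 'ax': array([54.1, 57. ]), 'rect': (array([603.5,  22.4]), array([58.8, 53.8]), 48.7)}
```

View pics/a23.png

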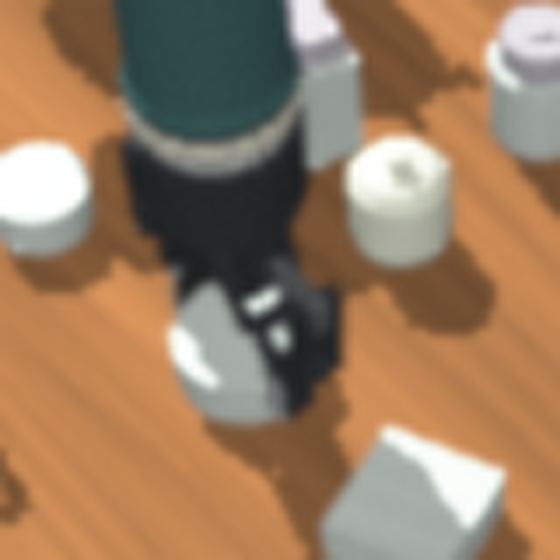

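Call:
arm_command(rows=[{"xyz":[0,0,-0.02],"delta_rot":[0,0,0],"gripper":0.06},{"xyz":[0,0,-0.04],"delta_rot":[0,0,0],"gripper":0.06},{"xyz":[0,0,-0.04],"delta_rot":[0,0,0],"gripper":0.06},{"xyz":[0,0,-0.04],"delta_rot":[0,0,0],"gripper":0.06},{"xyz":[-0.021,0.033,0],"delta_rot":[0,0,0],"gripper":0.06},{"xyz":[-0.021,0.033,0],"delta_rot":[0,0,0],"gripper":0.06},{"xyz":[-0.021,0.033,0],"delta_rot":[0,0,0],"gripper":0.06},{"xyz":[-0.021,0.033,0],"delta_rot":[0,0,0],"gripper":0.06},{"xyz":[-0.021,0.034,0],"delta_rot":[0,0,0],"gripper":0.06},{"xyz":[0,0,0],"delta_rot":[0,0,0],"gripper":0.06},{"xyz":[0,0,0],"delta_rot":[0,0,0],"gripper":0.06}])

```text
time: 38.2
tool_pos: [0.603, 0.0269, 0.1376]
tcp_rot: [-2.226, -2.215, 0.001]
wrist_force: [-0.2, 0.5, -0.1]
width: 0.789
```

```bash
python3 -c "
from h import *
to(.6033,.0278,.1,90);tilt()
c=shot('side','side24')
cv2.imwrite('pics/a24.png',cv2.resize(c['pixels'][:,:,::-1][140:260,260:380],None,fx=5,fy=5,interpolation=cv2.INTER_CUBIC))"
```

```text
t 38.2 p [0.603  0.0269 0.1376] yaw 89.7 q6 -1.56 w 0.0673 F [-0.2  0.5 -0.1] tilt [ 0.    -0.001 -1.   ]
delta tool [0.0009 0.0004 0.0376] len 0.038
turn tz (rad) -0.005  alt 3.136
untilt rot tool [-0.0015 -0.0003  0.    ]
```

View pics/a24.png

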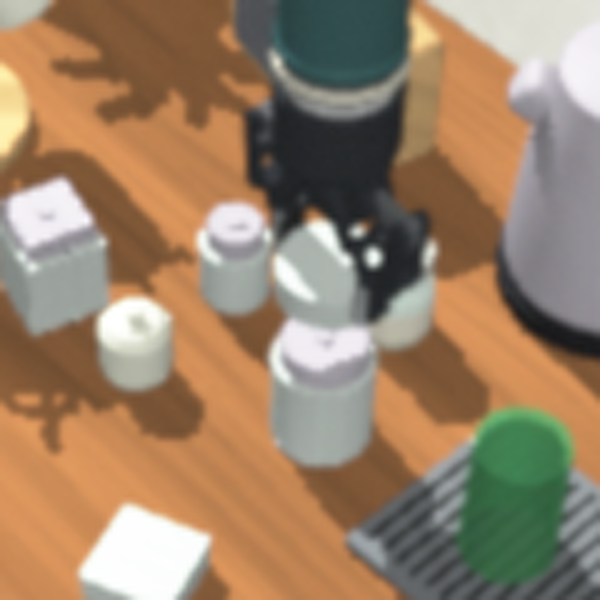

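Lid is above the caddy, aligned. Descend.

Call:
arm_command(rows=[{"xyz":[0.001,0,0.015],"delta_rot":[0,0,0],"gripper":0.06},{"xyz":[0,0,0.015],"delta_rot":[0,0,0],"gripper":0.06},{"xyz":[0,0,0.008],"delta_rot":[0,0,0],"gripper":0.06},{"xyz":[0,0,0.004],"delta_rot":[0,0,0],"gripper":0.06},{"xyz":[0,0,0],"delta_rot":[0,0,0],"gripper":0.06}])

```text
time: 38.75
tool_pos: [0.6019, 0.0287, 0.0949]
tcp_rot: [-2.224, -2.217, 0.003]
wrist_force: [-1.1, 0.5, 0.2]
width: 0.788
```

Call:
arm_command(rows=[{"xyz":[0,0,0.006],"delta_rot":[0,0,0],"gripper":0.06},{"xyz":[0,0,0.006],"delta_rot":[0,0,0],"gripper":0.06},{"xyz":[0,0,0],"delta_rot":[0,0,0],"gripper":0.06}])

```text
time: 39.05
tool_pos: [0.6029, 0.0285, 0.0836]
tcp_rot: [-2.226, -2.217, 0.0]
wrist_force: [0.0, -0.9, -0.1]
width: 0.792
```

Call:
arm_command(rows=[{"xyz":[0,0,0.006],"delta_rot":[0,0,0],"gripper":0.06},{"xyz":[0,0,0.005],"delta_rot":[0,0,0],"gripper":0.06},{"xyz":[0,0,0],"delta_rot":[0,0,0],"gripper":0.06}])

```text
time: 39.35
tool_pos: [0.6035, 0.0285, 0.0731]
tcp_rot: [2.225, 2.217, 0.001]
wrist_force: [1.2, 0.2, 0.3]
width: 0.795
```

Call:
arm_command(rows=[{"xyz":[0,0,0.002],"delta_rot":[0,0,0],"gripper":0.06},{"xyz":[0,0,0.001],"delta_rot":[0,0,0],"gripper":0.06},{"xyz":[0,0,0],"delta_rot":[0,0,0],"gripper":0.06}])

```text
time: 39.65
tool_pos: [0.604, 0.0286, 0.0728]
tcp_rot: [2.225, 2.216, 0.002]
wrist_force: [-3.3, 0.7, 12.0]
width: 0.79
```

Seated on the shoulder. Release and rise.

Call:
arm_command(rows=[{"xyz":[0,0,-0.001],"delta_rot":[0,0,0],"gripper":0.07},{"xyz":[0,0,0],"delta_rot":[0,0,0],"gripper":0.075},{"xyz":[0,0,0],"delta_rot":[0,0,0],"gripper":0.085},{"xyz":[0,0,0],"delta_rot":[0,0,0],"gripper":0.085},{"xyz":[0,0,-0.02],"delta_rot":[0,0,0],"gripper":0.085},{"xyz":[0,0,-0.04],"delta_rot":[0,0,0],"gripper":0.085},{"xyz":[0,0,-0.04],"delta_rot":[0,0,0],"gripper":0.085},{"xyz":[0,0,0],"delta_rot":[0,0,0],"gripper":0.085}])

```text
time: 40.45
tool_pos: [0.6075, 0.0284, 0.1782]
tcp_rot: [2.22, 2.211, 0.013]
wrist_force: [0.5, -0.8, 0.8]
width: 0.995
```

```bash
python3 -c "
from h import *
to(.4148,.27,.15,90);tilt()
c=shot('side','side25');shot('top','top25')
OBJ['cl']=((.603,.028),.1)
allfit('top25');allfit('side25')
cv2.imwrite('pics/a25.png',cv2.resize(c['pixels'][:,:,::-1][140:260,260:380],None,fx=5,fy=5,interpolation=cv2.INTER_CUBIC))"
```

```text
t 40.45 p [0.6075 0.0284 0.1782] yaw 89.78 q6 -1.56 w 0.085 F [ 0.5 -0.8  0.8] tilt [ 0.     0.012 -1.   ]
delta tool [ 0.2408 -0.1939  0.026 ] len 0.31
turn tz (rad) -0.004  alt 3.138
untilt rot tool [ 0.0117 -0.0001 -0.    ]
cl circ (array([602. ,  27.6]), 33.6) ell [595.2  27.9] ax [50.2 68.9] rect (array([593.5,  27.5]), array([64.9, 48.9]), 87.9)
cs circ (array([639.8, 160.9]), 20.2) ell [639.6 160.8] ax [36.5 38.1] rect (array([640. , 160.8]), array([35.2, 37.3]), 0.7)
csq circ (array([540. , 238.7]), 34.1) ell [539.6 238.8] ax [56.4 57.1] rect (array([539.6, 238.6]), array([51.1, 50.7]), 77.0)
ls circ (array([414.5, 270.9]), 24.9) ell [414.7 271.4] ax [47.1 47.8] rect (array([414.2, 271.4]), array([48.5, 45.7]), 1.7)
ll none
lsq none
sug circ (array([541.5, 148. ]), 24.6) ell [542.  148.6] ax [45.6 47. ] rect (array([541.7, 148.8]), array([46. , 45.5]), 0.6)
hon none
cl circ (array([603.7,  22.2]), 35.0) ell [604.2  21.9] ax [64.8 67.7] rect (array([604.8,  22. ]), array([67.2, 63. ]), 48.8)
cs circ (array([640.4, 153.5]), 20.8) ell [640.7 154.2] ax [36.7 38.1] rect (array([640.5, 153.5]), array([37.7, 37.4]), 49.6)
csq circ (array([542.1, 231.4]), 32.2) ell [541.3 231.6] ax [54.3 56.9] rect (array([541. , 230.5]), array([55. , 49.3]), 76.2)
ls circ (array([417. , 265.3]), 26.0) ell [417.2 265.7] ax [47.8 48. ] rect (array([417.7, 265.4]), array([45.1, 48.1]), 49.8)
ll none
lsq circ (array([440. ,   3.3]), 41.3) ell [439.6   2. ] ax [68.5 70.3] rect (array([439.4,   1.9]), array([63.3, 61.9]), 24.5)
sug circ (array([542.3, 140.7]), 25.2) ell [540.6 140.1] ax [40.9 45.5] rect (array([542.3, 140.7]), array([39.8, 43.7]), 49.7)
hon circ (array([707. ,  47.5]), 20.2) ell [707.7  46.7] ax [14.  39.6] rect (array([707.7,  45.9]), array([39.5, 15.5]), 23.6)
```

View pics/a25.png

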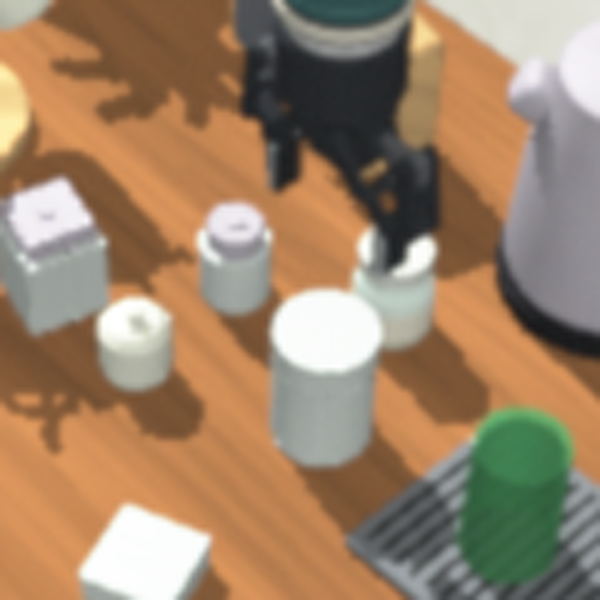

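Call:
arm_command(rows=[{"xyz":[0.027,-0.022,0],"delta_rot":[0,0,0],"gripper":0.085},{"xyz":[0.027,-0.022,0],"delta_rot":[0,0,0],"gripper":0.085},{"xyz":[0.027,-0.022,0],"delta_rot":[0,0,0],"gripper":0.085},{"xyz":[0.027,-0.022,0],"delta_rot":[0,0,0],"gripper":0.085},{"xyz":[0.027,-0.022,0],"delta_rot":[0,0,0],"gripper":0.085},{"xyz":[0.027,-0.022,0],"delta_rot":[0,0,0],"gripper":0.085},{"xyz":[0.027,-0.021,0],"delta_rot":[0,0,0],"gripper":0.085},{"xyz":[0.027,-0.021,0],"delta_rot":[0,0,0],"gripper":0.085},{"xyz":[0.025,-0.02,0],"delta_rot":[0,0,0],"gripper":0.08},{"xyz":[0,0,0],"delta_rot":[0,0,0],"gripper":0.075},{"xyz":[0,0,0],"delta_rot":[0,0,0],"gripper":0.075}])

```text
time: 41.65
tool_pos: [0.4085, 0.2698, 0.1694]
tcp_rot: [-2.223, -2.219, 0.005]
wrist_force: [0.7, -0.7, -0.1]
width: 0.877
```

```bash
python3 -c "
from h import *
to(.415,.270,.004,90);tilt()"
```

```text
t 41.65 p [0.4085 0.2698 0.1694] yaw 89.9 q6 -1.04 w 0.0749 F [ 0.7 -0.7 -0.1] tilt [-0.002 -0.003 -1.   ]
delta tool [0.0006 0.0069 0.1654] len 0.166
turn tz (rad) -0.002  alt 3.14
untilt rot tool [-0.0026  0.0021 -0.    ]
```

Call:
arm_command(rows=[{"xyz":[0.001,0.006,0.04],"delta_rot":[0,0,0],"gripper":0.075},{"xyz":[0,0,0.04],"delta_rot":[0,0,0],"gripper":0.075},{"xyz":[0,0,0.03],"delta_rot":[0,0,0],"gripper":0.075},{"xyz":[0,0,0.02],"delta_rot":[0,0,0],"gripper":0.075},{"xyz":[0,0,0.015],"delta_rot":[0,0,0],"gripper":0.075},{"xyz":[0,0,0.01],"delta_rot":[0,0,0],"gripper":0.075},{"xyz":[0,0,0.009],"delta_rot":[0,0,0],"gripper":0.075},{"xyz":[0,0,0],"delta_rot":[0,0,0],"gripper":0.075},{"xyz":[0,0,0],"delta_rot":[0,0,0],"gripper":0.075}])

```text
time: 42.55
tool_pos: [0.4164, 0.2711, 0.0075]
tcp_rot: [2.226, 2.217, 0.001]
wrist_force: [2.2, 0.5, 0.0]
width: 0.88
```

```bash
python3 -c "
from h import *
to(.415,.270,.004,90);tilt()
c=shot('side','side26')
cv2.imwrite('pics/a26.png',cv2.resize(c['pixels'][:,:,::-1][150:250,190:290],None,fx=6,fy=6,interpolation=cv2.INTER_CUBIC))"
```

```text
t 42.55 p [0.4164 0.2711 0.0075] yaw 89.76 q6 -1.04 w 0.0751 F [2.2 0.5 0. ] tilt [ 0.  0. -1.]
delta tool [-0.0011 -0.0014  0.0035] len 0.004
turn tz (rad) -0.004  alt 3.137
untilt rot tool [ 0.0004 -0.0002 -0.    ]
```

View pics/a26.png

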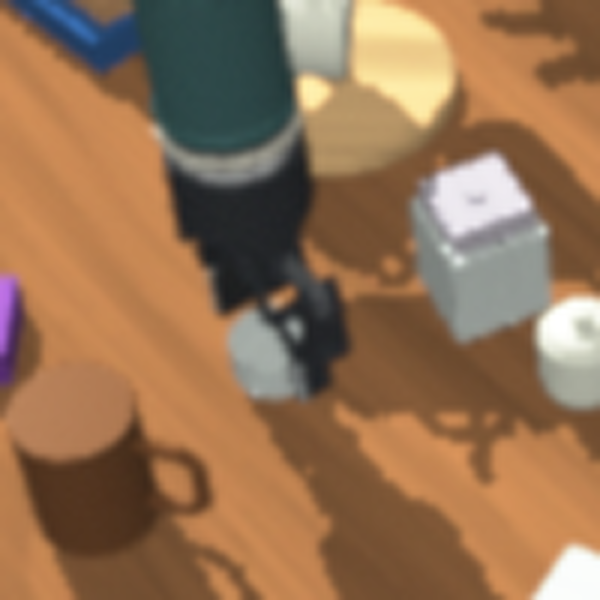

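Call:
arm_command(rows=[{"xyz":[-0.001,-0.001,0.004],"delta_rot":[0,0,0],"gripper":0.075},{"xyz":[0,0,0],"delta_rot":[0,0,0],"gripper":0.055},{"xyz":[0,0,0],"delta_rot":[0,0,0],"gripper":0.048},{"xyz":[0,0,0],"delta_rot":[0,0,0],"gripper":0.042},{"xyz":[0,0,0],"delta_rot":[0,0,0],"gripper":0.042},{"xyz":[0,0,0],"delta_rot":[0,0,0],"gripper":0.042}])

```text
time: 43.2
tool_pos: [0.4151, 0.2703, 0.0038]
tcp_rot: [2.226, 2.217, 0.001]
wrist_force: [-1.0, -0.9, 5.2]
width: 0.574
```

```bash
python3 -c "
from h import *
to(.6408,.1597,.14,90);tilt()"
```

```text
t 43.2 p [0.4151 0.2703 0.0038] yaw 89.79 q6 -1.04 w 0.049 F [-1.  -0.9  5.2] tilt [ 0.  0. -1.]
delta tool [-0.1097  0.2261 -0.1361] len 0.286
turn tz (rad) -0.004  alt 3.138
untilt rot tool [ 0.0004 -0.0003  0.    ]
```

Call:
arm_command(rows=[{"xyz":[0,0,-0.02],"delta_rot":[0,0,0],"gripper":0.042},{"xyz":[0,0,-0.04],"delta_rot":[0,0,0],"gripper":0.042},{"xyz":[0,0,-0.04],"delta_rot":[0,0,0],"gripper":0.042},{"xyz":[0,0,-0.04],"delta_rot":[0,0,0],"gripper":0.042},{"xyz":[-0.018,0.037,0],"delta_rot":[0,0,0],"gripper":0.042},{"xyz":[-0.018,0.037,0],"delta_rot":[0,0,0],"gripper":0.042},{"xyz":[-0.018,0.038,0],"delta_rot":[0,0,0],"gripper":0.042},{"xyz":[-0.018,0.038,0],"delta_rot":[0,0,0],"gripper":0.042},{"xyz":[-0.018,0.038,0],"delta_rot":[0,0,0],"gripper":0.042},{"xyz":[-0.02,0.038,0],"delta_rot":[0,0,0],"gripper":0.042},{"xyz":[0,0,0],"delta_rot":[0,0,0],"gripper":0.042},{"xyz":[0,0,0],"delta_rot":[0,0,0],"gripper":0.042}])

```text
time: 44.4
tool_pos: [0.6406, 0.1585, 0.1421]
tcp_rot: [-2.227, -2.214, 0.002]
wrist_force: [-0.6, 0.1, -0.7]
width: 0.577
```

```bash
python3 -c "
from h import *
to(.6406,.1599,.053,90);tilt()
c=shot('side','side27')
cv2.imwrite('pics/a27.png',cv2.resize(c['pixels'][:,:,::-1][120:220,250:350],None,fx=6,fy=6,interpolation=cv2.INTER_CUBIC))"
```

```text
t 44.4 p [0.6406 0.1585 0.1421] yaw 89.68 q6 -1.36 w 0.0493 F [-0.6  0.1 -0.7] tilt [-0.    -0.002 -1.   ]
delta tool [0.0014 0.0001 0.0891] len 0.089
turn tz (rad) -0.006  alt 3.136
untilt rot tool [-0.0017  0.     -0.    ]
```

View pics/a27.png

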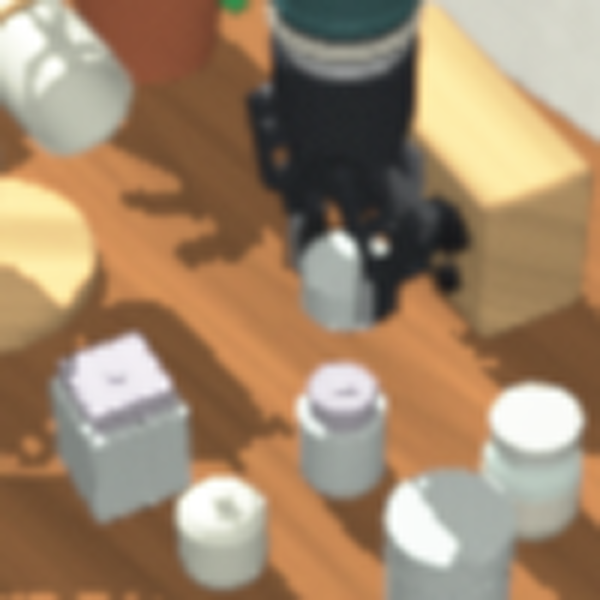

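Call:
arm_command(rows=[{"xyz":[0.001,0,0.03],"delta_rot":[0,0,0],"gripper":0.042},{"xyz":[0,0,0.02],"delta_rot":[0,0,0],"gripper":0.042},{"xyz":[0,0,0.01],"delta_rot":[0,0,0],"gripper":0.042},{"xyz":[0,0,0.005],"delta_rot":[0,0,0],"gripper":0.042},{"xyz":[0,0,0],"delta_rot":[0,0,0],"gripper":0.042}])

```text
time: 44.95
tool_pos: [0.6397, 0.1608, 0.0779]
tcp_rot: [-2.224, -2.218, 0.001]
wrist_force: [-0.0, -0.4, -0.1]
width: 0.578
```

Call:
arm_command(rows=[{"xyz":[0,0,0.006],"delta_rot":[0,0,0],"gripper":0.042},{"xyz":[0,0,0.006],"delta_rot":[0,0,0],"gripper":0.042},{"xyz":[0,0,0],"delta_rot":[0,0,0],"gripper":0.042}])

```text
time: 45.25
tool_pos: [0.6404, 0.1603, 0.0659]
tcp_rot: [-2.226, -2.217, -0.0]
wrist_force: [0.0, 0.1, -1.8]
width: 0.576
```

Call:
arm_command(rows=[{"xyz":[0,0,0.006],"delta_rot":[0,0,0],"gripper":0.042},{"xyz":[0,0,0.004],"delta_rot":[0,0,0],"gripper":0.042},{"xyz":[0,0,0],"delta_rot":[0,0,0],"gripper":0.042}])

```text
time: 45.55
tool_pos: [0.6403, 0.1603, 0.0556]
tcp_rot: [-2.225, -2.217, 0.001]
wrist_force: [-0.2, 0.2, -0.8]
width: 0.576
```

Call:
arm_command(rows=[{"xyz":[0,0,0.002],"delta_rot":[0,0,0],"gripper":0.042},{"xyz":[0,0,0.002],"delta_rot":[0,0,0],"gripper":0.042},{"xyz":[0,0,0.001],"delta_rot":[0,0,0],"gripper":0.042},{"xyz":[0,0,0],"delta_rot":[0,0,0],"gripper":0.042}])

```text
time: 45.95
tool_pos: [0.6412, 0.1606, 0.0538]
tcp_rot: [2.225, 2.217, 0.002]
wrist_force: [-4.4, 1.1, 11.2]
width: 0.58
```

Call:
arm_command(rows=[{"xyz":[0,0,-0.001],"delta_rot":[0,0,0],"gripper":0.052},{"xyz":[0,0,0],"delta_rot":[0,0,0],"gripper":0.06},{"xyz":[0,0,0],"delta_rot":[0,0,0],"gripper":0.07},{"xyz":[0,0,0],"delta_rot":[0,0,0],"gripper":0.07},{"xyz":[0,0,-0.02],"delta_rot":[0,0,0],"gripper":0.07},{"xyz":[0,0,-0.04],"delta_rot":[0,0,0],"gripper":0.07},{"xyz":[0,0,-0.04],"delta_rot":[0,0,0],"gripper":0.085},{"xyz":[0,0,-0.03],"delta_rot":[0,0,0],"gripper":0.085},{"xyz":[0,0,0],"delta_rot":[0,0,0],"gripper":0.085}])

```text
time: 46.85
tool_pos: [0.6442, 0.161, 0.1888]
tcp_rot: [2.221, 2.213, 0.014]
wrist_force: [0.4, -0.1, 0.9]
width: 0.993
```

```bash
python3 -c "
from h import *
to(.438,.006,.15,114.3);tilt()
c=shot('side','side28');shot('top','top28')
OBJ['cl']=((.603,.028),.1);OBJ['cs']=((.64,.16),.076)
allfit('top28');allfit('side28')
cv2.imwrite('pics/a28.png',cv2.resize(c['pixels'][:,:,::-1][130:270,230:370],None,fx=4.2,fy=4.2,interpolation=cv2.INTER_CUBIC))"
```

```text
t 46.85 p [0.6442 0.161  0.1888] yaw 89.79 q6 -1.36 w 0.0848 F [ 0.4 -0.1  0.9] tilt [ 0.002  0.01  -1.   ]
delta tool [-0.1559 -0.206   0.0363] len 0.261
turn tz (rad) -0.428  alt 2.714
untilt rot tool [ 0.0104 -0.0021 -0.    ]
cl circ (array([602.6,  27.2]), 34.1) ell [602.5  27.4] ax [65.3 66.2] rect (array([602.1,  26.9]), array([65.5, 64.4]), 0.7)
cs circ (array([647.3, 163. ]), 21.5) ell [653.2 162.5] ax [19.8 46.2] rect (array([653.7, 163.6]), array([20.1, 42.7]), 6.5)
csq none
ls none
ll none
lsq circ (array([437.5,   7.4]), 39.9) ell [437.5   7.2] ax [67.5 68.1] rect (array([437.4,   7.1]), array([60.2, 59.6]), 23.8)
sug none
hon circ (array([702.5,  67.3]), 25.6) ell [702.5  67.5] ax [46.7 49.5] rect (array([702.7,  67.3]), array([49. , 45.1]), 0.7)
cl circ (array([602.9,  22.2]), 35.7) ell [603.8  21.9] ax [64.3 68.8] rect (array([604.8,  22. ]), array([67.3, 63. ]), 48.8)
cs circ (array([641.4, 151.9]), 27.0) ell [642.3 153. ] ax [47.6 49.9] rect (array([640.8, 151.2]), array([51.7, 47.3]), 49.6)
csq circ (array([541.7, 232.2]), 33.1) ell [540.7 231.6] ax [54.3 57.1] rect (array([540.9, 231.5]), array([53.1, 49.7]), 78.3)
ls none
ll none
lsq circ (array([439.3,   1.5]), 41.3) ell [439.    1.9] ax [69.6 69.8] rect (array([439.3,   2.1]), array([63.3, 61.5]), 24.5)
sug circ (array([542., 141.]), 25.0) ell [542.2 140.2] ax [42.3 46.6] rect (array([541. , 139.1]), array([44.5, 43.4]), 50.8)
hon circ (array([704.1,  60.7]), 26.6) ell [703.9  61.4] ax [47.6 49.7] rect (array([704.5,  61.9]), array([50.6, 46.6]), 47.4)
```

View pics/a28.png

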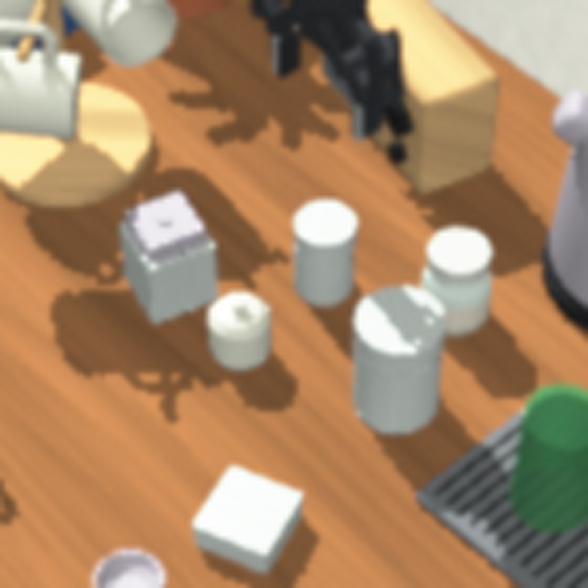

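View pics/top28.png

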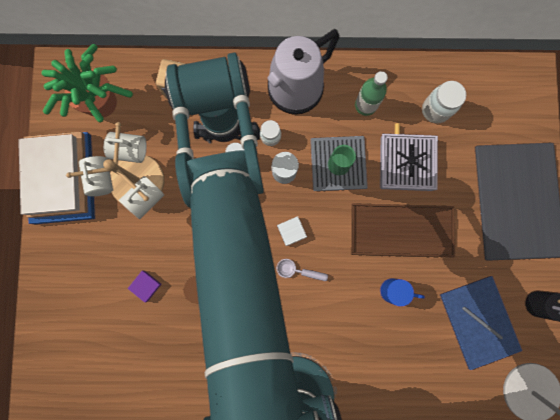

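Call:
arm_command(rows=[{"xyz":[-0.022,-0.029,0],"delta_rot":[0,0,0],"gripper":0.085},{"xyz":[-0.022,-0.029,0],"delta_rot":[0,0,0],"gripper":0.085},{"xyz":[-0.022,-0.029,0],"delta_rot":[0,0,0],"gripper":0.085},{"xyz":[-0.022,-0.029,0],"delta_rot":[0,0,0],"gripper":0.085},{"xyz":[-0.022,-0.029,0],"delta_rot":[0,0,0],"gripper":0.085},{"xyz":[-0.022,-0.029,0],"delta_rot":[0,0,0],"gripper":0.085},{"xyz":[-0.023,-0.029,0],"delta_rot":[0,0,0],"gripper":0.085},{"xyz":[0,0,0],"delta_rot":[0,0,0.14],"gripper":0.085},{"xyz":[0,0,0],"delta_rot":[0,0,0.14],"gripper":0.085},{"xyz":[0,0,0],"delta_rot":[0,0,0.14],"gripper":0.085},{"xyz":[0,0,0],"delta_rot":[0,0,0.14],"gripper":0.085},{"xyz":[0,0,0],"delta_rot":[0,0,0.14],"gripper":0.085}])

```text
time: 48.15
tool_pos: [0.4351, 0.006, 0.1798]
tcp_rot: [-2.853, -1.31, 0.006]
wrist_force: [-0.0, -0.2, -0.8]
width: 0.994
```

Call:
arm_command(rows=[{"xyz":[0,0,0],"delta_rot":[0,0,0.14],"gripper":0.085},{"xyz":[0,0,0],"delta_rot":[0,0,0.14],"gripper":0.085},{"xyz":[0,0,0],"delta_rot":[0,0,0.14],"gripper":0.085},{"xyz":[0,0,0],"delta_rot":[0,0,0.02],"gripper":0.085},{"xyz":[0,0,0],"delta_rot":[0,0,0],"gripper":0.085}])

```text
time: 48.65
tool_pos: [0.4358, 0.0061, 0.1806]
tcp_rot: [-3.069, -0.669, 0.005]
wrist_force: [0.4, -0.1, -0.5]
width: 0.995
```

```bash
python3 -c "
from h import *
to(.4377,.0063,.001,24.2);tilt()
c=shot('side','side29');shot('top','top29')
print(topfit(load('side29'),(.438,.005),.026))
allfit('top29')
cv2.imwrite('pics/lsq.png',cv2.resize(load('top29')['pixels'][:,:,::-1][210:250,270:315],None,fx=12,fy=12,interpolation=cv2.INTER_CUBIC))
"
```

```text
t 48.65 p [0.4358 0.0061 0.1806] yaw 24.61 q6 -0.47 w 0.085 F [ 0.4 -0.1 -0.5] tilt [-0.003 -0.001 -1.   ]
delta tool [0.0024 0.0008 0.1796] len 0.18
turn tz (rad) 0.007  alt -3.134
untilt rot tool [-0.0014  0.0028  0.    ]
{'n': 328, 'circ': (array([439.3,   1.5]), 41.3), 'ell': array([439.4,   1.9]), 'ax': array([69.3, 70.4]), 'rect': (array([439.2,   2.3]), array([63.2, 61.2]), 23.7)}
cl none
cs none
csq circ (array([540. , 237.5]), 33.3) ell [540.1 238.2] ax [53.1 56.9] rect (array([539.4, 238.7]), array([50.4, 50.7]), 78.0)
ls none
ll none
lsq circ (array([414.2,  17.5]), 15.7) ell [410.   18.6] ax [16.4 29.8] rect (array([408.8,  20.1]), array([31.2, 16.8]), 64.0)
sug circ (array([540.5, 142.3]), 23.0) ell [540.6 143.3] ax [33.5 41.9] rect (array([537.9, 137.8]), array([26.9, 45.7]), 61.1)
hon circ (array([702.7,  68. ]), 25.2) ell [702.9  67.9] ax [45.9 48.9] rect (array([702.7,  67.3]), array([49. , 45.1]), 0.7)
```

View pics/side29.png

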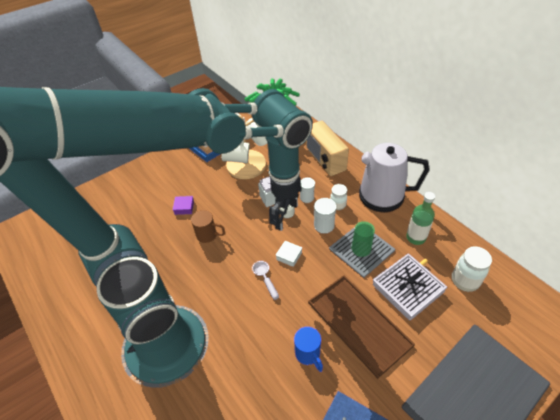

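Call:
arm_command(rows=[{"xyz":[0.002,0,0.04],"delta_rot":[0,0,0],"gripper":0.085},{"xyz":[0,0,0.04],"delta_rot":[0,0,0],"gripper":0.085},{"xyz":[0,0,0.04],"delta_rot":[0,0,0],"gripper":0.085},{"xyz":[0,0,0.02],"delta_rot":[0,0,0],"gripper":0.085},{"xyz":[0,0,0.015],"delta_rot":[0,0,0],"gripper":0.085},{"xyz":[0,0,0.015],"delta_rot":[0,0,0],"gripper":0.085},{"xyz":[0,0,0.005],"delta_rot":[0,0,0],"gripper":0.085},{"xyz":[0,0,0],"delta_rot":[0,0,0],"gripper":0.085},{"xyz":[0,0,0],"delta_rot":[0,0,0],"gripper":0.085}])

```text
time: 49.65
tool_pos: [0.4393, 0.0069, 0.0078]
tcp_rot: [3.07, 0.666, 0.001]
wrist_force: [-0.1, 0.3, 0.1]
width: 0.995
```

```bash
python3 -c "
from h import *
to(.4377,.0063,.001,24.2);tilt()
c=shot('side','side30')
cv2.imwrite('pics/a30.png',cv2.resize(c['pixels'][:,:,::-1][210:290,250:330],None,fx=7,fy=7,interpolation=cv2.INTER_CUBIC))
"
```

```text
t 49.65 p [0.4393 0.0069 0.0078] yaw 24.5 q6 -0.47 w 0.0849 F [-0.1  0.3  0.1] tilt [ 0.001  0.    -1.   ]
delta tool [-0.0017 -0.0001  0.0068] len 0.007
turn tz (rad) 0.005  alt -3.136
untilt rot tool [ 0.0004 -0.0007 -0.    ]
```

View pics/a30.png

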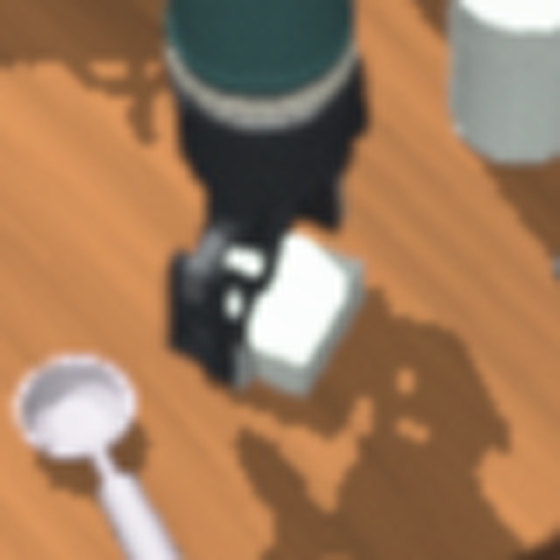

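Call:
arm_command(rows=[{"xyz":[-0.001,0,0.007],"delta_rot":[0,0,0.004],"gripper":0.085},{"xyz":[0,0,0],"delta_rot":[0,0,0],"gripper":0.07},{"xyz":[0,0,0],"delta_rot":[0,0,0],"gripper":0.06},{"xyz":[0,0,0],"delta_rot":[0,0,0],"gripper":0.052},{"xyz":[0,0,0],"delta_rot":[0,0,0],"gripper":0.052},{"xyz":[0,0,0],"delta_rot":[0,0,0],"gripper":0.052}])

```text
time: 50.3
tool_pos: [0.4381, 0.0064, 0.0005]
tcp_rot: [3.071, 0.659, 0.001]
wrist_force: [-0.2, 0.1, 1.7]
width: 0.693
```

```bash
python3 -c "
from h import *
to(.54,.2378,.14,-12.3);tilt()"
```

```text
t 50.3 p [0.4381 0.0064 0.0005] yaw 24.23 q6 -0.47 w 0.0592 F [-0.2  0.1  1.7] tilt [ 0.  0. -1.]
delta tool [ 0.188  -0.1691 -0.1395] len 0.289
turn tz (rad) 0.638  alt -2.504
untilt rot tool [ 0.0002 -0.0004 -0.    ]
```

Call:
arm_command(rows=[{"xyz":[0,0,-0.02],"delta_rot":[0,0,0],"gripper":0.052},{"xyz":[0,0,-0.04],"delta_rot":[0,0,0],"gripper":0.052},{"xyz":[0,0,-0.04],"delta_rot":[0,0,0],"gripper":0.052},{"xyz":[0,0,-0.04],"delta_rot":[0,0,0],"gripper":0.052},{"xyz":[0,0,0],"delta_rot":[0,0,0.128],"gripper":0.052},{"xyz":[0,0,0],"delta_rot":[0,0,0.128],"gripper":0.052},{"xyz":[0,0,0],"delta_rot":[0,0,0.128],"gripper":0.052},{"xyz":[0,0,0],"delta_rot":[0,0,0.128],"gripper":0.052},{"xyz":[0,0,0],"delta_rot":[0,0,0.126],"gripper":0.052},{"xyz":[0,0,0],"delta_rot":[0,0,0],"gripper":0.052}])

```text
time: 51.3
tool_pos: [0.4374, 0.0065, 0.1399]
tcp_rot: [3.123, -0.338, -0.001]
wrist_force: [0.0, -0.7, -0.2]
width: 0.696
```

```bash
python3 -c "
from h import *
to(.5402,.2378,.14,-12.3);tilt()
shot('top','top31');allfit('top31')"
```

```text
t 51.3 p [0.4374 0.0065 0.1399] yaw -12.34 q6 0.17 w 0.0594 F [ 0.  -0.7 -0.2] tilt [-0.001  0.    -1.   ]
delta tool [ 5.100e-02 -2.479e-01 -1.000e-04] len 0.253
turn tz (rad) -0.001  alt 3.141
untilt rot tool [0.0001 0.0006 0.    ]
cl none
cs none
csq circ (array([538.7, 238.7]), 34.7) ell [539.4 239. ] ax [56.5 57.7] rect (array([539.4, 238.9]), array([50.4, 51.2]), 76.7)
ls none
ll none
lsq none
sug circ (array([541.3, 147.6]), 24.2) ell [543.1 148.7] ax [43.8 46.3] rect (array([534.6, 142.7]), array([30.5, 48.2]), 35.8)
hon circ (array([702.4,  68. ]), 25.5) ell [702.6  67.5] ax [46.8 49.3] rect (array([702.7,  67.3]), array([49. , 45.1]), 0.7)
```

Call:
arm_command(rows=[{"xyz":[0.007,-0.035,0],"delta_rot":[0,0,0],"gripper":0.052},{"xyz":[0.007,-0.035,0],"delta_rot":[0,0,0],"gripper":0.052},{"xyz":[0.007,-0.035,0],"delta_rot":[0,0,0],"gripper":0.052},{"xyz":[0.007,-0.035,0],"delta_rot":[0,0,0],"gripper":0.052},{"xyz":[0.007,-0.035,0],"delta_rot":[0,0,0],"gripper":0.052},{"xyz":[0.008,-0.036,0],"delta_rot":[0,0,0],"gripper":0.052},{"xyz":[0.008,-0.036,0],"delta_rot":[0,0,0],"gripper":0.052},{"xyz":[0,0,0],"delta_rot":[0,0,0],"gripper":0.052},{"xyz":[0,0,0],"delta_rot":[0,0,0],"gripper":0.052}])

```text
time: 52.25
tool_pos: [0.54, 0.2373, 0.1396]
tcp_rot: [3.123, -0.331, -0.002]
wrist_force: [-0.5, -0.6, -1.5]
width: 0.693
```

```bash
python3 -c "
from h import *
to(.5403,.238,.09,-12.4);tilt()
c=shot('side','side32')
cv2.imwrite('pics/a32.png',cv2.resize(c['pixels'][:,:,::-1][110:220,220:330],None,fx=5.4,fy=5.4,interpolation=cv2.INTER_CUBIC))
"
```

```text
t 52.25 p [0.54   0.2373 0.1396] yaw -12.11 q6 0.58 w 0.0592 F [-0.5 -0.6 -1.5] tilt [-0.001  0.001 -1.   ]
delta tool [ 0.0002 -0.0008  0.0496] len 0.05
turn tz (rad) 0.005  alt -3.136
untilt rot tool [ 0.0011  0.001  -0.    ]
```

View pics/a32.png

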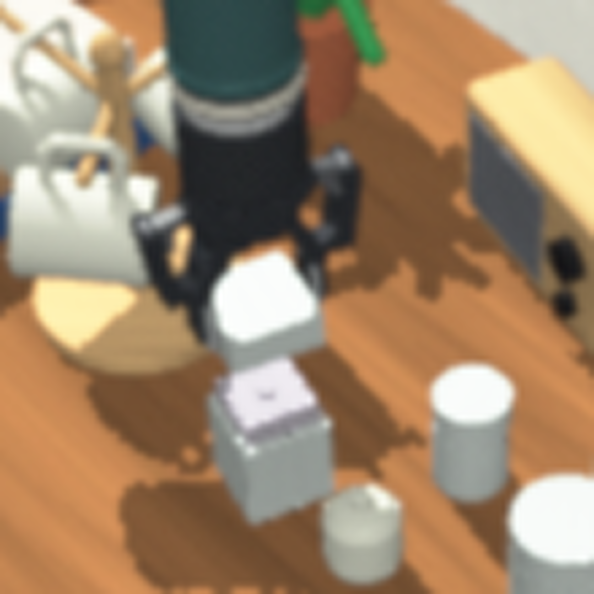

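Call:
arm_command(rows=[{"xyz":[0,-0.001,0.02],"delta_rot":[0,0,0.004],"gripper":0.052},{"xyz":[0,0,0.015],"delta_rot":[0,0,0],"gripper":0.052},{"xyz":[0,0,0.01],"delta_rot":[0,0,0],"gripper":0.052},{"xyz":[0,0,0.003],"delta_rot":[0,0,0],"gripper":0.052},{"xyz":[0,0,0],"delta_rot":[0,0,0],"gripper":0.052}])

```text
time: 52.8
tool_pos: [0.54, 0.2372, 0.0915]
tcp_rot: [3.122, -0.344, -0.002]
wrist_force: [-0.4, 1.5, 0.5]
width: 0.694
```

```bash
python3 -c "
from h import *
to(.5403,.238,.0665,-12.4)"
```

```text
t 52.8 p [0.54   0.2372 0.0915] yaw -12.57 q6 0.59 w 0.0593 F [-0.4  1.5  0.5] tilt [-0.001  0.001 -1.   ]
delta tool [ 0.0002 -0.0009  0.025 ] len 0.025
turn tz (rad) -0.003  alt 3.139
```

Call:
arm_command(rows=[{"xyz":[0,-0.001,0.005],"delta_rot":[0,0,0],"gripper":0.052},{"xyz":[0,0,0.005],"delta_rot":[0,0,0],"gripper":0.052},{"xyz":[0,0,0],"delta_rot":[0,0,0],"gripper":0.052}])

```text
time: 53.1
tool_pos: [0.5404, 0.2388, 0.0817]
tcp_rot: [3.122, -0.343, -0.001]
wrist_force: [0.2, -0.2, 0.2]
width: 0.698
```

Call:
arm_command(rows=[{"xyz":[0,0,0.005],"delta_rot":[0,0,0],"gripper":0.052},{"xyz":[0,0,0.005],"delta_rot":[0,0,0],"gripper":0.052},{"xyz":[0,0,0],"delta_rot":[0,0,0],"gripper":0.052}])

```text
time: 53.4
tool_pos: [0.54, 0.2386, 0.0712]
tcp_rot: [3.122, -0.343, -0.002]
wrist_force: [-0.5, 0.8, -0.2]
width: 0.695
```

Call:
arm_command(rows=[{"xyz":[0,0,0.005],"delta_rot":[0,0,0],"gripper":0.052},{"xyz":[0,0,0.003],"delta_rot":[0,0,0],"gripper":0.052},{"xyz":[0,0,0],"delta_rot":[0,0,0],"gripper":0.052}])

```text
time: 53.7
tool_pos: [0.5412, 0.239, 0.0665]
tcp_rot: [-3.123, 0.343, -0.001]
wrist_force: [-5.3, -0.9, 12.6]
width: 0.694
```

Seated at exactly 0.0665 with 12 N. Release and retreat.

Call:
arm_command(rows=[{"xyz":[0,0,-0.001],"delta_rot":[0,0,0],"gripper":0.062},{"xyz":[0,0,0],"delta_rot":[0,0,0],"gripper":0.07},{"xyz":[0,0,0],"delta_rot":[0,0,0],"gripper":0.078},{"xyz":[0,0,0],"delta_rot":[0,0,0],"gripper":0.078},{"xyz":[0,0,-0.02],"delta_rot":[0,0,0],"gripper":0.078},{"xyz":[0,0,-0.04],"delta_rot":[0,0,0],"gripper":0.078},{"xyz":[0,0,-0.04],"delta_rot":[0,0,0],"gripper":0.078},{"xyz":[0,0,-0.04],"delta_rot":[0,0,0],"gripper":0.078},{"xyz":[0,0,-0.04],"delta_rot":[0,0,0],"gripper":0.078},{"xyz":[0,0.03,-0.02],"delta_rot":[0,0,0],"gripper":0.078},{"xyz":[-0.02,0.04,0],"delta_rot":[0,0,0],"gripper":0.078},{"xyz":[-0.02,0.04,0],"delta_rot":[0,0,0],"gripper":0.078}])

```text
time: 54.9
tool_pos: [0.4779, 0.1395, 0.2662]
tcp_rot: [-3.123, 0.342, -0.003]
wrist_force: [-1.2, -0.3, 1.0]
width: 0.914
```

Call:
arm_command(rows=[{"xyz":[-0.02,0.04,0],"delta_rot":[0,0,0],"gripper":0.078},{"xyz":[-0.02,0.04,0],"delta_rot":[0,0,0],"gripper":0.078},{"xyz":[-0.01,0.04,0],"delta_rot":[0,0,0],"gripper":0.078},{"xyz":[0,0.04,0],"delta_rot":[0,0,0],"gripper":0.078},{"xyz":[0,0.04,0],"delta_rot":[0,0,0],"gripper":0.078},{"xyz":[0,0.04,0],"delta_rot":[0,0,0],"gripper":0.078},{"xyz":[0,0.04,0],"delta_rot":[0,0,0],"gripper":0.078},{"xyz":[0,0.04,0],"delta_rot":[0,0,0],"gripper":0.078},{"xyz":[0,0,0],"delta_rot":[0,0,0],"gripper":0.078}])

```text
time: 55.8
tool_pos: [0.3583, -0.1652, 0.2652]
tcp_rot: [3.12, -0.353, -0.0]
wrist_force: [-0.0, 1.4, -0.2]
width: 0.911
```

```bash
python3 -c "
from h import *
to(.5,-.2,.2)
c=shot('side','side33');d=shot('top','top33')
OBJ.update(cl=((.603,.028),.1),cs=((.64,.16),.076),csq=((.54,.238),.092))
allfit('top33');print(topfit(d,(.627,-.122),.110))
cv2.imwrite('pics/a33.png',cv2.resize(c['pixels'][:,:,::-1][100:270,200:400],None,fx=3.5,fy=3.5,interpolation=cv2.INTER_CUBIC))
cv2.imwrite('pics/b33.png',cv2.resize(d['pixels'][:,:,::-1][110:260,60:310],None,fx=3.2,fy=3.2,interpolation=cv2.INTER_CUBIC))
"
```

```text
t 55.8 p [ 0.3583 -0.1652  0.2652] yaw -12.91 q6 -0.27 w 0.0778 F [-0.   1.4 -0.2] tilt [-0.     0.002 -1.   ]
delta tool [0.1459 0.0021 0.0652] len 0.16
cl circ (array([602.6,  27.2]), 34.1) ell [602.1  27.5] ax [64.7 65.4] rect (array([602.1,  26.9]), array([65.5, 64.4]), 0.7)
cs circ (array([640.2, 159.3]), 25.1) ell [640.3 159.5] ax [46.6 48.5] rect (array([640.6, 159.9]), array([45.7, 47.5]), 0.7)
csq circ (array([538.2, 238.3]), 41.9) ell [538.6 238.1] ax [68.3 70.2] rect (array([538.7, 238.2]), array([61.6, 60.2]), 77.9)
ls none
ll none
lsq none
sug circ (array([541.3, 147.9]), 24.8) ell [540.7 147.9] ax [41.1 44.7] rect (array([540.2, 148.7]), array([43.2, 45.5]), 1.3)
hon circ (array([702.4,  68.1]), 25.5) ell [702.7  67.4] ax [46.5 48.9] rect (array([702.7,  67.3]), array([49. , 45.1]), 0.7)
{'n': 425, 'circ': (array([ 624.2, -122.3]), 30.2), 'ell': array([ 624.4, -122.2]), 'ax': array([56.7, 58.9]), 'rect': (array([ 623.8, -122.5]), array([56.4, 57.6]), 89.9)}
```

View pics/a33.png

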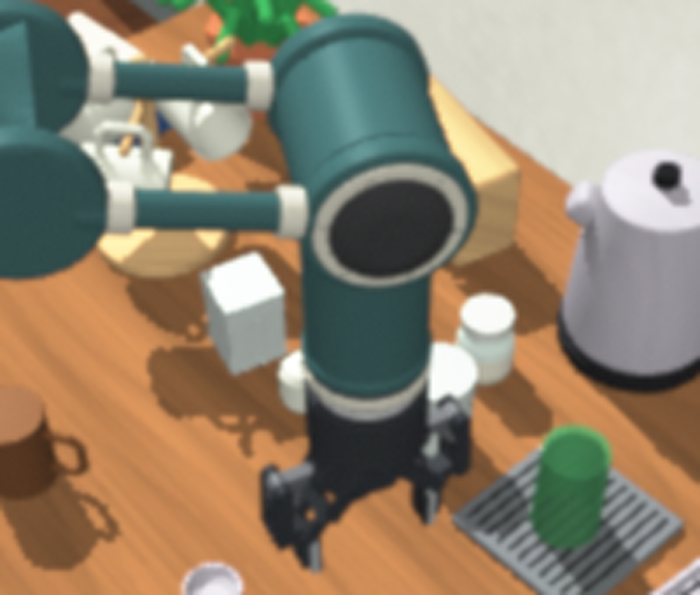

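View pics/top33.png

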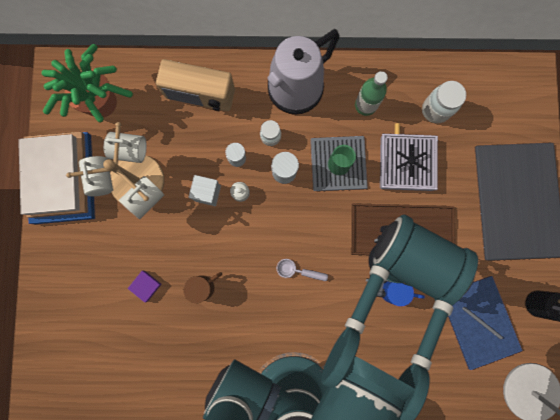

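```bash
python3 -c "
from workcell import bot
print(bot.finish_job())"
```

```text
the job is handed in; nothing more can be done
None
```

The job is done and handed in at about 56 s of the 200 s allowed.

- **Rinsing:** I pressed the glass first and then the mug onto the star. Each went down to the stop, where the tool stopped moving and the contact force jumped to over 20 N, and stayed there for just over 3 s.
- **Glass:** it stands bottoms-up near the middle of the draining board, and I kept it upright throughout.
- **Mug:** I threaded its handle over the free tree arm, tilted it and let it go. The last pictures show it hanging there, clear of the gripper.
- **Lids:** all three caddies were out, and the large caddy was knocked about 3 cm during the run, so I measured it again. Each lid stopped at its caddy's shoulder height and took about 11–12 N of push. In the last pictures the lid tops are at the expected height and size.
- **Left alone:** the sugar pot and honey jar measured where they were at the start. The purple lid and the brown and blue mugs were not touched.

The two cameras disagreed by about 4–7 mm sideways on most objects. I used values between the two, leaning on the top view and checking against where the jaws closed. The last check with both cameras and the force reading found nothing wrong, though only the top view was measured at the end.

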